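# Set the stacking jig and pile the steel blanks

## Robot

A 6-joint arm with a two-finger parallel gripper is mounted at the origin on the work surface. World frame = base frame: x ahead of the robot, y to its left, z up, the work surface at z = 0. Lengths are in m, angles in rad, forces in N, time in s.
With the tool pointing down it reaches from about 0.35 to 1 m from the base axis. Payload 7.1 kg.
Tool frame: the origin (TCP) lies on the centre line of the jaws, within the pads' length; the fingertips stand 22 mm ahead of it and the grasp point (between the pads) lies 3 mm ahead of it; z points along the fingers, x is the direction in which the jaws open and shut, and the axes are right-handed (so a half turn about z gives the same grasp; the last joint's range is limited). The gripper opens to 85 mm and grips with 20 to 120 N. Pads are 22 mm wide; open, the fingers measure 114 mm over their backs; the gripper's body (76 mm by 85 mm) begins 54 mm behind the grasp point. The pads swing forward as they close: fully open they stand 13 mm farther back than shut.
Start: joints at [-1.235, 0.423, 1.63, -0, 1.089, -0.019], TCP at [0.217, -0.586, 0.253] pointing down, gripper open.
Joint ranges: [-3, 3], [-0.9, 2.11], [0.09, 2.58], [-1.31, 4.45], [0.11, 2.69], [-2.54, 2.54]. Speed limits (rad/s): [2.39, 2.39, 3.01, 3.14, 3.14, 3.14].

## Interface

Orientations are given as a unit quaternion [w, x, y, z].
In Python, from bench import telemetry, eyes, job gives the robot as it stands.
- The arm moves only by the tool carry_out, never from a script. Its argument "steps" is a list of rows, each a list of 7 numbers: the shift along the tool's x, y, z in mm, then the turn, a rotation vector about the tool's x, y, z in rad, then the finger opening in mm, from 0 to 85.4. A call has exactly 10 rows; each row is the pose to reach, as a shift and turn from the pose measured when the call began, along the tool's axes at that moment; what a row does not reach only later rows make up. A row lasts 1/10 s, in which the tool goes at most 50 mm and 8.59 degrees, less where a joint would pass 70% of its speed; a pose out of reach is approached as far as the arm can. A call with a gripper value outside its range is refused whole. The fingers move at their own pace and stop on an object; the grip force is fixed at half the most. Time passes only in rows, so rows that repeat a pose let the fingers close, or fill a call up. It gives the time, the measured TCP pose, the force and the opening at its end, in the units of the state.
- telemetry.state(): the state, without advancing time (a new reading comes with each control period).
- eyes.snapshot(name): name is "scene" or "top" or "wrist"; returns a dict with "color" (400x640x3 uint8, red, green, blue), "depth" (400x640 float32, m along the optical axis (not along the pixel's ray), 0 where there is no reading), "fx", "fy", "cx", "cy" (pixels), "eye" and "attitude" of the camera in the world. Camera axes: x right, y down, z forward; pixel columns grow to the right and rows downward; lengths in m; the calibration is good to about 2 mm. A picture is of the moment at which its call begins.
- job.close_job(): hands the job in, once; it reports no verdict.
The state is a dict: "time": time; "q": joint angles; "joint_vel": joint speeds; "joint_torque": joint torques, N m; "tcp_pos": TCP position; "eef_rot": TCP orientation; "force": force on the tool from outside, world axes, zero at the start; "ft_torque": the same for the moment, N m; "finger_gap": opening from 0.0 (shut) to 1.0 (fully open).
Only numpy, scipy, OpenCV 4.12 (cv2) and the standard library are available. Lean on these libraries where they do the work, as an engineer would, in place of code of your own. Each camera call takes 0.05 s, during which the arm holds its last target.

## Task

First push the stiff blue stop of the stacking jig along its bed until its yellow pointer is level with the red mark, without pushing it past the mark. Then lay every bright steel blank flat on the bed between the end fence and the stop, lengthwise along the bed and squarely on top of each other in one neat pile along the bed's centreline, and only when the pile is complete stand the green weight on top of it to hold it. Put the rust-coloured round slugs in the black scrap tray at any time; leave the stop on its mark and do not disturb the bottle, the tin or the hammer.

Things in the scene. Friction and masses are not known exactly. Their poses are not given: they have to be found in the camera images.
- jig: fixed stacking jig on the bench. Dark steel flat bed 100 mm (its x) by 340 mm (its y), top 12 mm above its origin, running from y = -150 to +190 mm in its frame. The origin is on the bench under the bed's centreline. A light grey end fence across the bed has its inner face at y = -125 mm and its top 47 mm above the bench. No walls along the two long sides. A silver scale strip runs along the -x long side. Its z is up; its yaw is within 0.12 rad of the world's
- stop (a joint): travel of the sliding stop, m: 0 to 0.11, grows as the stop moves along the jig's -y towards the fence. The bay's free length between fence and stop is 210 mm minus this. Starts between 0 and 0.015. Stiff: about 5 N friction (and some damping) holds it wherever it is left; it does not spring back
- pointer (a point): centre of the lower edge of the stop's bay-side face (the face towards the fence), at bed height; its frame's y runs along the jig's y. The stop is a blue block 100 x 100 mm and 28 mm high (12.5 to 40.5 mm above the bench), the same width as the bed and too wide for most grippers to grasp; a yellow line and pointer mark this face and overhang the scale strip
- push_face (a point): centre of the stop's outer face (towards the jig's +y, 100 mm from the pointer face), 26.5 mm above the bench; push here along the jig's -y
- mark: red marker on the scale strip, look only (nothing to collide with). Its y axis runs along the jig's y; its origin lies on the bed's centreline at bench height and its y position is the wanted y position of the pointer. 65 to 92 mm of stop travel; the bay is then 118 to 145 mm long
- weight: green pile weight: base 60 x 60 x 28 mm with a bare steel handle block on top, 60 mm along its x, 22 mm thick along its y, from 28 to 60 mm above its underside; about 0.6 kg. Origin: centre of its underside
- tray: fixed black open scrap tray, outside 150 x 150 x 40 mm, walls and floor 5 mm. Origin: centre of its underside
- bottle: yellow oil bottle, 64 mm in diameter, 110 mm high, bystander. Origin: centre of its underside
- tin: metal tin, 72 mm in diameter, 90 mm high, bystander. Origin: centre of its underside
- hammer: hammer lying on the bench beyond the jig, bystander. Origin: on the tool, on the bench
- blank1: bright steel blank: flat rectangular plate 100 x 50 x 6 mm (x, y, z), about 0.2 kg, lying flat on the bench, long side roughly along world x. Origin: centre of its underside. Only three or four of the four blanks are present
- blank2: bright steel blank: flat rectangular plate 100 x 50 x 6 mm (x, y, z), about 0.2 kg, lying flat on the bench, long side roughly along world x. Origin: centre of its underside. Only three or four of the four blanks are present
- blank3: bright steel blank: flat rectangular plate 100 x 50 x 6 mm (x, y, z), about 0.2 kg, lying flat on the bench, long side roughly along world x. Origin: centre of its underside. Only three or four of the four blanks are present
- blank4: bright steel blank: flat rectangular plate 100 x 50 x 6 mm (x, y, z), about 0.2 kg, lying flat on the bench, long side roughly along world x. Origin: centre of its underside. Only three or four of the four blanks are present
- slug1: rust-coloured round slug: flat disc 55 mm in diameter, 8 mm thick, 0.13 kg, lying flat on the bench. Origin: centre of its underside. Two or three of the three slugs are present
- slug2: rust-coloured round slug: flat disc 55 mm in diameter, 8 mm thick, 0.13 kg, lying flat on the bench. Origin: centre of its underside. Two or three of the three slugs are present
- slug3: rust-coloured round slug: flat disc 55 mm in diameter, 8 mm thick, 0.13 kg, lying flat on the bench. Origin: centre of its underside. Two or three of the three slugs are present

How it is judged:
On the way, in this order (a step that is already met when the one before it is completed fails the run):
1. the stop's pointer stands at the red mark (within 4 mm) (y of pointer in the frame of mark between -0.004 and 0.004 m and velocity of joint stop between -0.005 and 0.005 m/s), for 0.3 s.
2. all the blanks lie in one flat pile on the bed between fence and stop, released, without the weight (x of blank1 in the frame of jig between -0.016 and 0.016 m and y of each of blank1, blank2, blank3, blank4 in the frame of jig above -0.082 m and y of each of blank1, blank2, blank3, blank4 in the frame of pointer below -0.043 m and z of each of blank1, blank2, blank3, blank4 in the frame of jig above 0.009 m and angle between the z axis of each of blank1, blank2, blank3, blank4 and the z axis of jig, either way round below 0.08 rad and angle between the x axis of each of blank1, blank2, blank3, blank4 and the y axis of jig, either way round below 0.2 rad and linear speed of each of blank1, blank2, blank3, blank4 below 0.03 m/s and x of blank2 in the frame of jig between -0.016 and 0.016 m and x of blank3 in the frame of jig between -0.016 and 0.016 m and x of blank4 in the frame of jig between -0.016 and 0.016 m and contact force between each of weight, the fingers and blank1 below 0.1 N and contact force between each of weight, the fingers and blank2 below 0.1 N and contact force between each of weight, the fingers and blank3 below 0.1 N and contact force between each of weight, the fingers and blank4 below 0.1 N), for 0.3 s.
3. the green weight stands on the pile (x of blank1 in the frame of jig between -0.016 and 0.016 m and y of each of blank1, blank2, blank3, blank4 in the frame of jig above -0.082 m and y of each of blank1, blank2, blank3, blank4 in the frame of pointer below -0.043 m and z of each of blank1, blank2, blank3, blank4 in the frame of jig above 0.009 m and angle between the z axis of each of blank1, blank2, blank3, blank4 and the z axis of jig, either way round below 0.08 rad and angle between the x axis of each of blank1, blank2, blank3, blank4 and the y axis of jig, either way round below 0.2 rad and linear speed of each of blank1, blank2, blank3, blank4, weight below 0.03 m/s and x of blank2 in the frame of jig between -0.016 and 0.016 m and x of blank3 in the frame of jig between -0.016 and 0.016 m and x of blank4 in the frame of jig between -0.016 and 0.016 m and x of weight in the frame of jig between -0.025 and 0.025 m and y of weight in the frame of jig above -0.09 m and y of weight in the frame of pointer below -0.035 m and z of weight in the frame of jig between 0.026 and 0.042 m and angle between weight's own z axis and vertical below 0.08 rad), for 0.3 s.
At the end, for the whole second after the job is handed in: Pointer within 4 mm of the mark; every blank flat (0.08 rad) on the bed between fence and stop, piled, lengthwise within 0.2 rad, centred within 16 mm of the bed's centreline; weight upright on the pile, within 25 mm of the centreline; all slugs inside the tray; everything at rest (all of step 3 and y of pointer in the frame of mark between -0.004 and 0.004 m and x of slug1 in the frame of tray between -0.07 and 0.07 m and y of slug1 in the frame of tray between -0.07 and 0.07 m and z of slug1 in the frame of tray between 0 and 0.03 m and linear speed of each of slug1, slug2, slug3 below 0.03 m/s and x of slug2 in the frame of tray between -0.07 and 0.07 m and y of slug2 in the frame of tray between -0.07 and 0.07 m and z of slug2 in the frame of tray between 0 and 0.03 m and x of slug3 in the frame of tray between -0.07 and 0.07 m and y of slug3 in the frame of tray between -0.07 and 0.07 m and z of slug3 in the frame of tray between 0 and 0.03 m); the robot touches nothing.
It fails at once if the stop is pushed more than 6 mm past the mark (y of pointer in the frame of mark below -0.006 m).
It fails at once if the bottle is disturbed (moved more than 30 mm) (distance of bottle from where it was at the start of the episode above 0.03 m).
It fails at once if the tin is disturbed (moved more than 30 mm) (distance of tin from where it was at the start of the episode above 0.03 m).
It fails at once if the hammer is disturbed (moved more than 30 mm) (distance of hammer from where it was at the start of the episode above 0.03 m).
Of blank1, blank2, blank3, blank4 only 3 to 4 are there at a start; the rules pass over those that are not, and their reading is None.
Of slug1, slug2, slug3 only 2 to 3 are there at a start; the rules pass over those that are not, and their reading is None.
At some moment in a run one of slug1, slug2, slug3, weight may be knocked a few centimetres aside while the robot is not near it.
Once in a run the grip may slacken for a moment while it holds something.
It also fails if it takes over 210 s, if anything falls off the work surface, if the arm or the gripper's body presses on something with over 40 N, if the wrist force passes 120 N, or if a joint passes its speed limit or range.

## Working session

There is one attempt and no reset: what is moved stays moved. The work goes in short steps, Python scripts to look and compute and a tool call to move; the robot and the scene stay as the last step left them, time stands still between calls to the robot, and variables do not carry over. Pictures are saved under pics/ and viewed, and the job is handed in when it is done.

Besides the shell and the picture viewer there is one more tool, called after "Call:" in YAML: its name, and indented under it one key for each argument. carry_out: Moves the arm, as the interface text tells. Its arguments: {"type":"object","properties":{"steps":{"type":"array"}},"required":["steps"]}

```bash
ls; mkdir -p pics
cat > h.py <<'E'
import numpy as np, cv2
from bench import telemetry, eyes, job
from scipy.spatial.transform import Rotation as R
def rot(q): return R.from_quat([q[1],q[2],q[3],q[0]]).as_matrix()
def snap(n,save=None):
    s=eyes.snapshot(n)
    if save: cv2.imwrite('pics/'+save,s['color'][:,:,::-1])
    return s
def cloud(s):
    d=s['depth'];v,u=np.mgrid[0:d.shape[0],0:d.shape[1]]
    P=np.stack([(u-s['cx'])/s['fx']*d,(v-s['cy'])/s['fy']*d,d],-1)
    A=np.array(s['attitude']); A=rot(A) if A.size==4 else A
    return P@A.T+np.array(s['eye'])
E
python3 - <<'E'
from h import *
print(telemetry.state())
for n in ['scene','top','wrist']:
    s=snap(n,n+'0.png'); print(n,s['eye'],s['attitude'],s['fx'],s['cx'],s['cy'])
    np.savez('/tmp/'+n+'0.npz',c=s['color'],P=cloud(s),d=s['depth'])
E
```

```text
pics
{'time': 0.0, 'q': array([-1.23501098e+00,  4.23877241e-01,  1.63071178e+00,  1.32589066e-05,
        1.08860700e+00, -1.89969237e-02]), 'joint_vel': array([-0.00044259, -0.0013087 ,  0.0003939 ,  0.00121716, -0.00095802,
       -0.00111266]), 'joint_torque': array([-3.35719315e-04, -5.57377052e+01, -2.81747353e+01, -5.68273526e-05,
        7.10062101e-03, -1.85829515e-05]), 'tcp_pos': array([ 0.21697102, -0.58556603,  0.25251439]), 'eef_rot': array([-4.75116857e-04,  8.20786075e-01, -5.71235132e-01, -6.45746686e-04]), 'force': array([-0.10175766, -0.74283334, -0.16645589]), 'ft_torque': array([ 0.00931563,  0.06920144, -0.00732107]), 'finger_gap': 1.0027128857726688}
scene [1.18672217 0.30274527 0.94760044] [-0.17354284  0.51044259  0.80222651 -0.25644468] 417.7441164211709 314.918222296918 190.88797287441082
top [0.47681565 0.03159407 1.10163483] [-0.0573004   0.71351308 -0.69725019  0.03818283] 439.25412134969844 318.2212144211186 199.00453599766882
wrist [ 0.28158427 -0.56349966  0.37423781] [ 0.11222267  0.81318271 -0.56556918 -0.07919253] 309.69927130020454 319.1853120127816 192.55473778396313
```

View pics/top0.png

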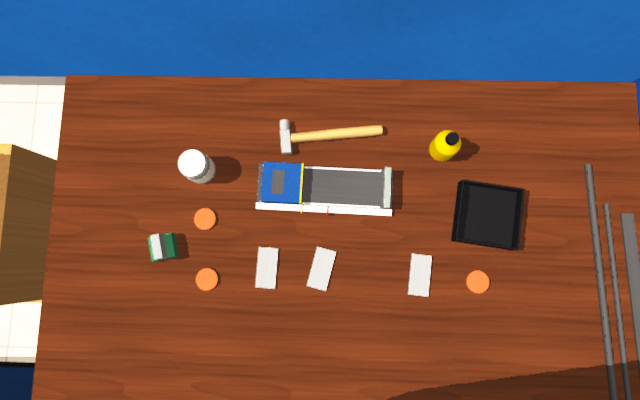

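View pics/scene0.png

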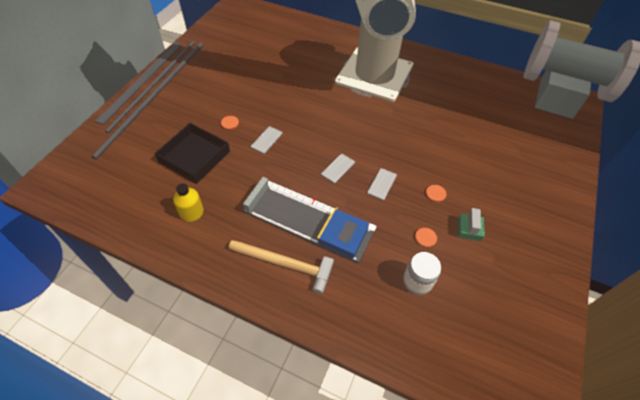

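View pics/wrist0.png

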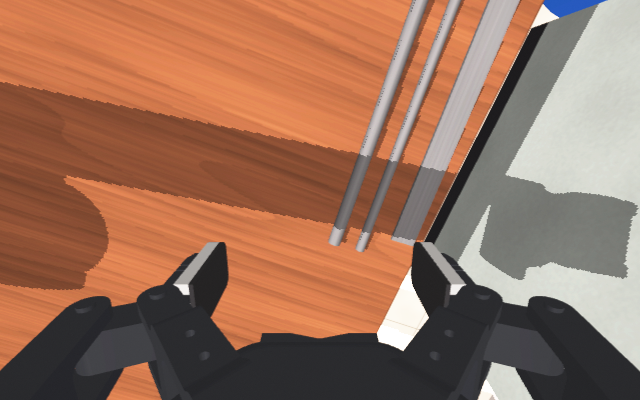

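The top view shows 3 blanks at (267,268), (321,268) and (420,275). It also shows 3 slugs at (204,218), (206,279) and (478,282), the weight at (162,247), the jig at about (325,188) with the stop on the left and the fence on the right, and the tray at (488,215).

```bash
cat >> h.py <<'E'
def blobs(s,P,mask,minA=60):
    mask=cv2.morphologyEx(mask.astype(np.uint8),cv2.MORPH_OPEN,np.ones((2,2)))
    n,l,st,c=cv2.connectedComponentsWithStats(mask)
    out=[]
    for i in range(1,n):
        if st[i,4]<minA: continue
        m=l==i; X=P[m]; X=X[np.isfinite(X).all(1)]
        z=np.median(X[:,2])
        r=cv2.minAreaRect((X[:,:2]*1000).astype(np.float32))
        out.append((c[i].round(0),st[i,4],X.mean(0).round(4),round(z,4),np.round(r[0],1),np.round(r[1],1),round(r[2],1)))
    return out
E
python3 - <<'E'
from h import *
d=np.load('/tmp/top0.npz');c=d['c'];P=d['P'];hsv=cv2.cvtColor(c,cv2.COLOR_RGB2HSV)
H,S,V=[hsv[...,i].astype(int) for i in range(3)]
for n,m in dict(slug=(H<14)&(S>150)&(V>200),bright=(S<50)&(V>150),green=(H>60)&(H<95)&(S>80),blue=(H>100)&(H<130)&(S>120),yellow=(H>22)&(H<35)&(S>150)&(V>150),dark=(V<70),red=((H<5)|(H>174))&(S>120)&(V>150)).items():
    print(n)
    for b in blobs(None,P,m,8 if n in('red','yellow') else 60):
        if 0<b[2][0]<.9: print(*b)
print(P[300,320],P[240,380])
E
```

```text
slug
[206. 219.] 328 [0.5687 0.3441 0.0103] 0.0071 [530.1 200.9] [354.7  51.9] 74.9
[207. 279.] 354 [0.4198 0.3325 0.0072] 0.0075 [418.9 333.8] [52.8 53.2] 15.4
[479. 282.] 372 [ 0.4302 -0.3305  0.0159] 0.0074 [ 463.5 -167.5] [395.2  55.3] 78.2
bright
[286. 137.] 306 [0.7769 0.1479 0.0314] 0.0247 [646.5 105.7] [368.7  35.3] 18.1
[192. 164.] 626 [0.6913 0.3604 0.0916] 0.0889 [581.1 219.8] [424.9  68.3] 51.9
[345. 170.] 228 [ 0.7005 -0.0023  0.0118] 0.0119 [700.5   0. ] [192.2   9.1] 87.9
[388. 188.] 296 [ 0.6495 -0.1058  0.0467] 0.0463 [575.8 -62.8] [ 60.7 266.7] 59.2
[279. 207.] 326 [0.6021 0.1611 0.0104] 0.0111 [602.7 161.1] [112.5  18. ] 87.7
[346. 210.] 857 [ 0.5998 -0.0081  0.0119] 0.0113 [596.   -5.1] [151.2 198.3] 35.6
[157. 247.] 229 [0.4934 0.4399 0.0674] 0.0592 [499.8 246. ] [ 59.3 427.1] 1.8
[268. 268.] 816 [0.4499 0.1835 0.0105] 0.0053 [446.7 121.4] [176.4 100.8] 87.1
[322. 269.] 829 [0.451  0.0489 0.0093] 0.0055 [450.8  49. ] [ 49.8 100.8] 76.1
[421. 276.] 868 [ 0.4421 -0.1915  0.0079] 0.0055 [451.5 -93.1] [253.1 100.7] 84.5
[ 20. 330.] 2111 [ 0.1556  1.2973 -0.7252] -0.7
[... 574 characters left out ...]
0394 [555.1  72.4] [176.2  10.7] 24.1
dark
[453. 139.] 122 [ 0.7571 -0.2469  0.108 ] 0.1092 [ 757.8 -251. ] [35.  26.5] 78.9
[489. 216.] 4175 [ 0.592  -0.3572  0.0173] 0.0056 [ 580.6 -209.9] [172.7 496.5] 4.1
[176. 246.] 80 [0.4993 0.4154 0.0072] 0.0064 [499.7 415.1] [56.2  5.1] 10.6
[ 15. 367.] 279 [ 0.0286  1.246  -0.6517] -0.6724 [220.5 689.4] [  61.5 1410.5] 18.8
[626. 382.] 130 [ 0.2109 -0.6599  0.0182] 0.01 [ 354.9 -333.7] [766.9  70.5] 66.3
[610. 383.] 155 [ 0.2097 -0.6201  0.0268] 0.0129 [ 353.  -313.6] [730.4  66.8] 65.0
[ 15. 390.] 494 [ 0.0259  1.0497 -0.3803] -0.3821 [208.5 603.5] [  88.6 1260.2] 21.1
red
[ 0.37604506  0.05279167 -0.00213888] [ 0.52646878 -0.0930274   0.00118441]
```

Run:
```python
import cv2
a=cv2.imread('pics/top0.png');cv2.imwrite('pics/topz.png',cv2.resize(a[150:225,240:400],None,fx=5,fy=5,interpolation=cv2.INTER_CUBIC))
```

```text
(no output)
```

View pics/topz.png

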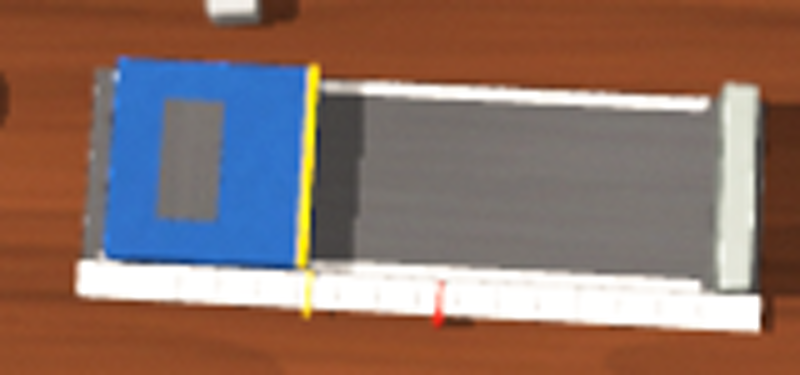

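```bash
cat >> h.py <<'E'
def mv(x,y,z,ang,st=None):
    """tool-axis shift(mm), rotvec for TCP world target, tool down, tool x at angle ang(deg)"""
    st=st or telemetry.state(); M=rot(st['eef_rot']); a=np.radians(ang)
    # choose half-turn nearest
    T=np.array([[np.cos(a),np.sin(a),0],[np.sin(a),-np.cos(a),0],[0,0,-1]])
    d=M.T@(np.array([x,y,z])-st['tcp_pos'])*1000
    r=R.from_matrix(M.T@T).as_rotvec()
    cur=np.degrees(np.arctan2(M[1,0],M[0,0]))
    print('cur',st['tcp_pos'].round(4),'ang %.1f'%cur,'t %.2f'%st['time'],'F',st['force'].round(1),'gap %.3f'%st['finger_gap'],'q1 %.2f q6 %.2f'%(st['q'][0],st['q'][5]))
    print('-> shift',d.round(1),'rot',r.round(3))
E
python3 -c "
from h import *
mv(.55,.06,.30,-90)"
```

```text
cur [ 0.217  -0.5857  0.2527] ang -69.7 t 0.15 F [-0.5  0.  -0.2] gap 1.000 q1 -1.24 q6 -0.02
-> shift [-489.8 -536.6  -46.7] rot [0.    0.001 0.355]
```

Call:
carry_out:
  steps:
    - [-490,-537,-47,0,0,0.355,0]
    - [-490,-537,-47,0,0,0.355,0]
    - [-490,-537,-47,0,0,0.355,0]
    - [-490,-537,-47,0,0,0.355,0]
    - [-490,-537,-47,0,0,0.355,0]
    - [-490,-537,-47,0,0,0.355,0]
    - [-490,-537,-47,0,0,0.355,0]
    - [-490,-537,-47,0,0,0.355,0]
    - [-490,-537,-47,0,0,0.355,0]
    - [-490,-537,-47,0,0,0.355,0]

```text
time: 1.15
tcp_pos: [0.4462, -0.1406, 0.2858]
eef_rot: [0.0, -0.707, 0.707, 0.0]
force: [1.2, -0.5, 0.1]
finger_gap: -0.004
```

```bash
python3 -c "
from h import *
mv(.55,.06,.30,-90)"
```

```text
cur [ 0.4462 -0.1406  0.2858] ang -90.0 t 1.15 F [ 1.2 -0.5  0.1] gap -0.004 q1 -0.33 q6 1.24
-> shift [-200.7 -103.7  -14. ] rot [ 0.     0.001 -0.   ]
```

Call:
carry_out:
  steps:
    - [-200,-104,-14,0,0,0,0]
    - [-200,-104,-14,0,0,0,0]
    - [-200,-104,-14,0,0,0,0]
    - [-200,-104,-14,0,0,0,0]
    - [-200,-104,-14,0,0,0,0]
    - [-200,-104,-14,0,0,0,0]
    - [-200,-104,-14,0,0,0,0]
    - [-200,-104,-14,0,0,0,0]
    - [-200,-104,-14,0,0,0,0]
    - [-200,-104,-14,0,0,0,0]

```text
time: 2.15
tcp_pos: [0.55, 0.0584, 0.3]
eef_rot: [0.0, -0.706, 0.708, 0.0]
force: [-0.4, 0.5, -0.0]
finger_gap: -0.003
```

```bash
python3 -c "
from h import *
s=snap('wrist','w1.png');np.savez('/tmp/w1.npz',c=s['color'],P=cloud(s));print(telemetry.state()['tcp_pos'])"
```

```text
[0.55009071 0.05847907 0.30006433]
```

View pics/w1.png

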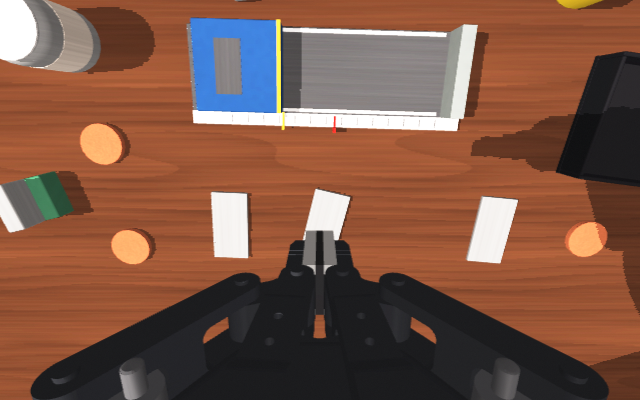

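The wrist view shows the pointer at about (283,121) and the mark at about (335,124). The jig bed's near edge runs from (193,117) to (458,125).

```bash
cat > meas.py <<'E'
from h import *
def meas(c,P,what=None):
    hsv=cv2.cvtColor(c,cv2.COLOR_RGB2HSV);H,S,V=[hsv[...,i].astype(int) for i in range(3)]
    Z=P[...,2]
    M=dict(slug=((H<14)&(S>120)&(V>200)&(Z>.004)&(Z<.012),80),
     blank=((S<60)&(V>150)&(Z>.003)&(Z<.04),200),
     stop=((H>100)&(H<130)&(S>120)&(Z>.034)&(Z<.046),100),
     yellow=((H>22)&(H<35)&(S>150)&(V>120)&(Z<.05)&(Z>.005),3),
     red=(((H<6)|(H>172))&(S>170)&(V>130)&(Z>.008)&(Z<.018),3),
     green=((H>60)&(H<95)&(S>80)&(Z>.022)&(Z<.036),30),
     handle=((S<60)&(V>110)&(Z>.052)&(Z<.067),60),
     dark=((V<60)&(Z>-.003)&(Z<.02)&(P[...,1]<-.2),500))
    for n,(m,a) in M.items():
        if what and n not in what: continue
        m=cv2.morphologyEx(m.astype(np.uint8),cv2.MORPH_OPEN,np.ones((2,2))) if n not in('yellow','red') else m.astype(np.uint8)
        k,l,st,cc=cv2.connectedComponentsWithStats(m)
        for i in range(1,k):
            if st[i,4]<a: continue
            X=P[l==i]
            if not(.2<X[:,0].mean()<.95): continue
            zm=np.median(X[:,2]);X=X[abs(X[:,2]-zm)<.006]
            r=cv2.minAreaRect((X[:,:2]*1000).astype(np.float32))
            print(n,cc[i].round(0),st[i,4],'mean',(X.mean(0)*1000).round(1),'rect',np.round(r[0],1),np.round(r[1],1),round(r[2],1))
E
python3 - <<'E'
from meas import *
for f in ['top0','w1']:
    d=np.load(f'/tmp/{f}.npz');print(f);meas(d['c'],d['P'])
E
```

```text
top0
slug [206. 219.] 276 mean [568.9 343.7   7.3] rect [570.2 345.4] [50.5 46.8] 70.3
slug [207. 279.] 305 mean [419.6 332.6   7.5] rect [417.7 333.2] [48.9 51.1] 2.0
slug [480. 283.] 318 mean [ 429.1 -333.4    7.5] rect [ 427.9 -334.6] [53.9 46.5] 11.4
blank [286. 138.] 303 mean [778.3 149.1  24.7] rect [780.4 149.1] [84.4 23.4] 5.8
blank [279. 207.] 336 mean [602.6 160.9  11.3] rect [602.3 161.1] [112.5  18.9] 87.7
blank [346. 210.] 867 mean [600.7  -6.7  11.6] rect [601.3  -9. ] [220.5  23.6] 88.2
blank [268. 269.] 668 mean [449.6 184.6   5.3] rect [449.6 184.5] [48.8 98.1] 87.1
blank [322. 270.] 692 mean [449.5  49.5   5.5] rect [450.   49.1] [48.8 99.6] 76.0
blank [421. 276.] 735 mean [ 441.6 -191.6    5.5] rect [ 441.2 -192.7] [50.7 98.9] 84.2
stop [282. 184.] 1192 mean [658.1 151.7  39.8] rect [659.1 153.4] [92.9 97.6] 88.1
yellow [436. 153.] 124 mean [ 743.8 -226.9   30.6] rect [ 747.5 -228.2] [57.1 19.6] 35.4
yellow [301. 183.] 69 mean [659.  104.5  40.7] rect [658.6 104.6] [ 4.4 97.1] 88.3
green [170. 246.] 209 mean [498.4 423.4  26.4] rect [498.7 424.6] [57.6 21.9] 10.1
h
[... 1007 characters left out ...]
-240.7] [25.6  3.7] 76.0
yellow [279.  64.] 327 mean [662.7 103.2  42.1] rect [660.2 103.5] [ 4.1 99.1] 88.1
yellow [283. 120.] 19 mean [600.2 103.2  15.8] rect [599.6 103.3] [ 1.2 21.3] 84.9
red [334. 123.] 14 mean [596.2  38.1  15. ] rect [596.9  37.4] [ 2.7 13.8] 85.5
green [ 45. 198.] 864 mean [501.1 422.4  28.5] rect [500.3 423.2] [57.8 23.6] 14.1
handle [60. 40.] 636 mean [687.6 334.3  57.3] rect [687.4 341.1] [29.4 70.6] 71.3
handle [ 10. 213.] 627 mean [491.5 439.4  61. ] rect [495.4 443.5] [57.7 23.7] 12.5
dark [582. 114.] 1434 mean [ 606.1 -279.8   12.7] rect [ 602.4 -279.4] [  3.8 147.5] 82.7
dark [620. 132.] 4021 mean [ 583.6 -340.6    5.9] rect [ 593.9 -352.8] [ 79.6 140.8] 82.3
```

```bash
python3 -c "
from h import *
mv(.661,.245,.12,-1.9)"
```

```text
cur [0.5501 0.0585 0.3001] ang -90.1 t 2.20 F [-0.2  0.4  0.6] gap -0.002 q1 0.08 q6 1.66
-> shift [-186.5 -110.6  180.2] rot [-1.000e-03  1.000e-03 -1.539e+00]
```

Call:
carry_out:
  steps:
    - [-186,-110,180,0,0,-1.539,0]
    - [-186,-110,180,0,0,-1.539,0]
    - [-186,-110,180,0,0,-1.539,0]
    - [-186,-110,180,0,0,-1.539,0]
    - [-186,-110,180,0,0,-1.539,0]
    - [-186,-110,180,0,0,-1.539,0]
    - [-186,-110,180,0,0,-1.539,0]
    - [-186,-110,180,0,0,-1.539,0]
    - [-186,-110,180,0,0,-1.539,0]
    - [-186,-110,180,0,0,-1.539,0]

```text
time: 3.2
tcp_pos: [0.6605, 0.244, 0.12]
eef_rot: [-0.0, 0.999, -0.033, -0.0]
force: [-0.1, -0.3, 0.2]
finger_gap: -0.001
```

```bash
python3 -c "
from h import *
mv(.6615,.245,.042,-1.9)"
```

```text
cur [0.6605 0.244  0.12  ] ang -3.8 t 3.20 F [-0.1 -0.3  0.2] gap -0.001 q1 0.34 q6 0.40
-> shift [ 1. -1. 78.] rot [-0.001  0.    -0.032]
```

Call:
carry_out:
  steps:
    - [1,-1,30,0,0,-0.032,0]
    - [1,-1,60,0,0,-0.032,0]
    - [1,-1,78,0,0,-0.032,0]
    - [1,-1,78,0,0,-0.032,0]
    - [1,4,78,0,0,-0.032,0]
    - [1,8,78,0,0,-0.032,0]
    - [1,12,78,0,0,-0.032,0]
    - [1,16,78,0,0,-0.032,0]
    - [1,20,78,0,0,-0.032,0]
    - [1,20,78,0,0,-0.032,0]

```text
time: 4.2
tcp_pos: [0.6602, 0.2234, 0.0423]
eef_rot: [-0.0, 1.0, -0.017, -0.0]
force: [-0.4, 0.9, 0.2]
finger_gap: -0.002
```

```bash
python3 -c "
from h import *
s=snap('wrist','w2.png');mv(.6595,.150,.042,-1.9)
s=snap('scene','s2.png')"
```

```text
cur [0.6602 0.2237 0.0422] ang -1.9 t 4.25 F [-0.1  0.2  0.8] gap -0.001 q1 0.31 q6 0.34
-> shift [ 1.8 73.7  0.2] rot [-0.001  0.    -0.001]
```

View pics/w2.png

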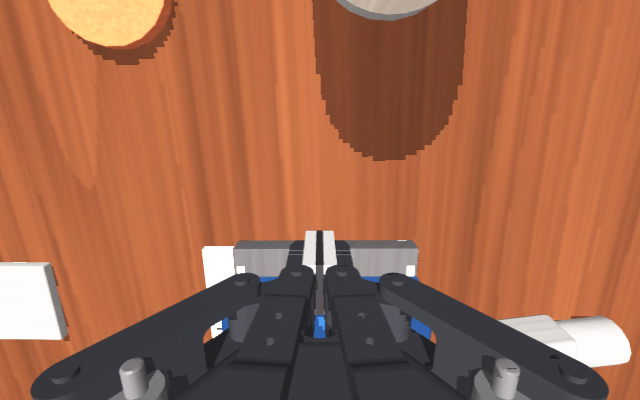

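Call:
carry_out:
  steps:
    - [0,6,0,0,0,0,0]
    - [0,12,0,0,0,0,0]
    - [0,18,0,0,0,0,0]
    - [0,25,0,0,0,0,0]
    - [0,32,0,0,0,0,0]
    - [0,39,0,0,0,0,0]
    - [0,46,0,0,0,0,0]
    - [0,52,0,0,0,0,0]
    - [0,56,0,0,0,0,0]
    - [0,56,0,0,0,0,0]

```text
time: 5.3
tcp_pos: [0.6584, 0.168, 0.0421]
eef_rot: [-0.001, 1.0, -0.017, 0.0]
force: [1.6, 3.2, -0.1]
finger_gap: -0.0
```

```bash
cat > ptr.py <<'E'
from meas import *
import sys
s=snap('top','t_%s.png'%sys.argv[1]);c=s['color'];P=cloud(s);meas(c,P,['stop','yellow'])
hsv=cv2.cvtColor(c,cv2.COLOR_RGB2HSV);H,S,V=[hsv[...,i].astype(int) for i in range(3)]
# plane z=12mm ray intersection
v,u=np.mgrid[0:400,0:640];A=rot(s['attitude']);e=np.array(s['eye'])
D=np.stack([(u-s['cx'])/s['fx'],(v-s['cy'])/s['fy'],np.ones(u.shape)],-1)@A.T
Q=e+D*((.0125-e[2])/D[...,2])[...,None]
reg=(Q[...,0]>.59)&(Q[...,0]<.608)&(Q[...,1]>-.1)&(Q[...,1]<.2)
C=c.astype(float)
wy=np.clip(C[...,:2].min(-1)-C[...,2]-40,0,None)*reg
wr=np.clip(C[...,0]-C[...,1]-60,0,None)*reg*((C[...,2]>-1))*(abs(C[...,1]-C[...,2])<50)
for n,w in(('yel',wy),('red',wr)):
    if w.sum()>0: 
        m=(Q*w[...,None]).sum((0,1))/w.sum(); print(n,(m*1000).round(1),int((w>0).sum()))
print(telemetry.state()['tcp_pos'].round(4),telemetry.state()['force'].round(1))
cv2.imwrite('pics/tz_%s.png'%sys.argv[1],cv2.resize(c[150:225,240:400,::-1],None,fx=5,fy=5,interpolation=cv2.INTER_CUBIC))
E
python3 ptr.py a
```

```text
stop [310. 184.] 714 mean [658.6  83.3  40. ] rect [656.7  88.8] [97.8 59.6] 0.9
yellow [436. 153.] 112 mean [ 741.9 -227.    30.8] rect [ 747.6 -228.1] [57.  18.6] 34.5
yellow [320. 185.] 65 mean [654.5  58.6  40.8] rect [656.6  58.6] [ 3.9 96.4] 88.7
yellow [320. 208.] 4 mean [603.   57.9  14.7] rect [603.   57.9] [7.2 0. ] 0.9
yel [599.2  58.2  12.5] 10
red [596.1  39.7  12.5] 12
[0.6584 0.1679 0.0421] [0.2 2.9 0.4]
```

View pics/tz_a.png

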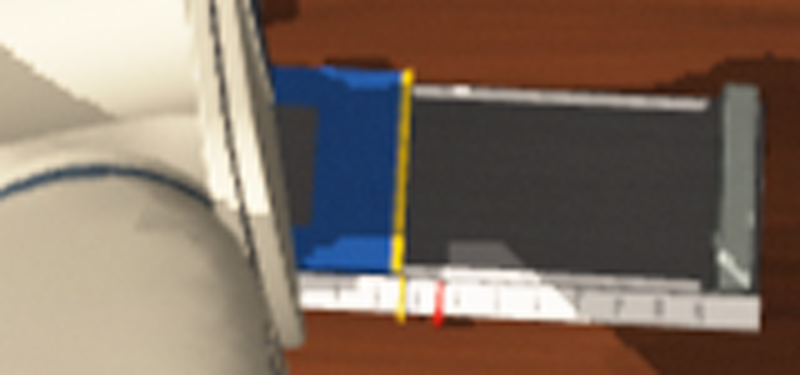

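Call:
carry_out:
  steps:
    - [0,2,0,0,0,0,0]
    - [0,4,0,0,0,0,0]
    - [0,6,0,0,0,0,0]
    - [0,8,0,0,0,0,0]
    - [0,10,0,0,0,0,0]
    - [0,12,0,0,0,0,0]
    - [0,13,0,0,0,0,0]
    - [0,13,0,0,0,0,0]
    - [0,13,0,0,0,0,0]
    - [0,13,0,0,0,0,0]

```text
time: 6.35
tcp_pos: [0.658, 0.1553, 0.0421]
eef_rot: [-0.001, 1.0, -0.017, 0.0]
force: [0.9, 4.8, -1.4]
finger_gap: 0.001
```

```bash
python3 ptr.py b
```

```text
stop [315. 184.] 702 mean [658.6  69.9  39.9] rect [656.7  74.7] [97.8 56.9] 1.5
yellow [436. 153.] 116 mean [ 743.8 -226.8   31.5] rect [ 747.2 -229. ] [58.2 20.8] 36.8
yellow [325. 186.] 61 mean [654.   46.   40.8] rect [657.4  45.9] [ 3.7 97.1] 88.2
yellow [325. 207.] 3 mean [604.8  45.5  12.7] rect [604.8  45.5] [5.2 0. ] 1.5
yel [600.6  45.6  12.5] 9
red [596.8  39.6  12.5] 14
[0.658  0.1553 0.0421] [ 0.3  6.  -0.4]
```

View pics/tz_b.png

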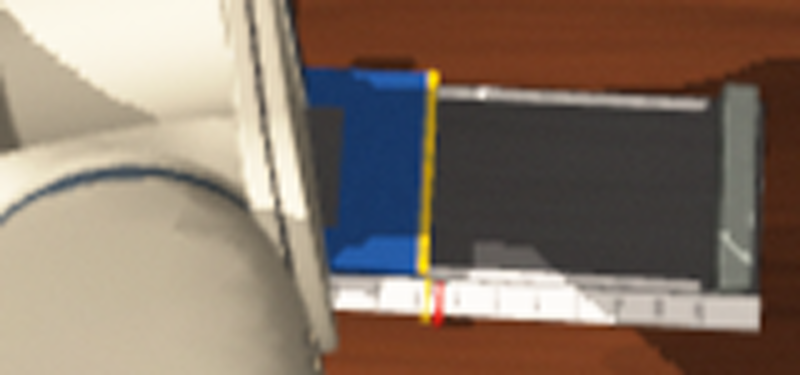

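Call:
carry_out:
  steps:
    - [0,1,0,0,0,0,0]
    - [0,2,0,0,0,0,0]
    - [0,3,0,0,0,0,0]
    - [0,4,0,0,0,0,0]
    - [0,5,0,0,0,0,0]
    - [0,5,0,0,0,0,0]
    - [0,5,0,0,0,0,0]
    - [0,5,0,0,0,0,0]
    - [0,5,0,0,0,0,0]
    - [0,5,0,0,0,0,0]

```text
time: 7.4
tcp_pos: [0.6579, 0.1504, 0.0422]
eef_rot: [-0.001, 1.0, -0.017, 0.0]
force: [0.2, 5.0, -0.5]
finger_gap: -0.001
```

Call:
carry_out:
  steps:
    - [0,-10,0,0,0,0,0]
    - [0,-40,0,0,0,0,0]
    - [0,-50,-20,0,0,0,0]
    - [0,-50,-60,0,0,0,0]
    - [0,-50,-100,0,0,0,0]
    - [0,-50,-150,0,0,0,0]
    - [0,-50,-200,0,0,0.15,0]
    - [0,-50,-250,0,0,0.3,0]
    - [0,-50,-258,0,0,0.45,0]
    - [0,-50,-258,0,0,0.6,0]

```text
time: 8.4
tcp_pos: [0.6606, 0.2, 0.3041]
eef_rot: [-0.002, 0.949, -0.315, 0.002]
force: [0.7, -0.6, -0.5]
finger_gap: 0.001
```

```bash
python3 ptr.py c;  python3 -c "
from h import *
mv(.55,.06,.30,-90)"
```

```text
stop [308. 185.] 1202 mean [656.   87.8  39.8] rect [657.1  89.6] [93.  97.8] 87.9
yellow [435. 153.] 112 mean [ 743.3 -226.7   31. ] rect [ 746.7 -228.6] [58.1 21.4] 37.1
yellow [327. 185.] 69 mean [655.1  40.9  40.1] rect [657.5  40.9] [ 4.2 97.9] 88.2
yellow [327. 208.] 5 mean [602.1  40.5  15.2] rect [601.9  40.5] [9.7 0. ] 1.2
yel [600.8  40.5  12.5] 8
red [598.5  37.9  12.5] 7
[0.6598 0.1998 0.3022] [ 0.4  0.3 -0.4]
cur [0.6598 0.1998 0.3022] ang -37.1 t 8.45 F [ 0.4  0.3 -0.4] gap -0.002 q1 0.28 q6 0.92
-> shift [ -3.2 177.8   1.7] rot [-0.003 -0.     0.923]
```

Next, a close wrist look at the pointer and mark.

```bash
python3 -c "
from h import *
mv(.51,.045,.22,-90)"
```

```text
cur [0.6598 0.1998 0.3022] ang -37.1 t 8.45 F [ 0.4  0.3 -0.4] gap -0.002 q1 0.28 q6 0.92
-> shift [-26.2 214.1  81.5] rot [-0.003 -0.     0.923]
```

Call:
carry_out:
  steps:
    - [-26,214,81,0,0,0.923,0]
    - [-26,214,81,0,0,0.923,0]
    - [-26,214,81,0,0,0.923,0]
    - [-26,214,81,0,0,0.923,0]
    - [-26,214,81,0,0,0.923,0]
    - [-26,214,81,0,0,0.923,0]
    - [-26,214,81,0,0,0.923,0]
    - [-26,214,81,0,0,0.923,60]
    - [-26,214,81,0,0,0.923,60]
    - [-26,214,81,0,0,0.923,60]

```text
time: 9.45
tcp_pos: [0.5102, 0.0451, 0.2204]
eef_rot: [-0.001, 0.708, -0.706, 0.001]
force: [0.2, -0.2, 0.1]
finger_gap: 0.505
```

Run:
```python
from meas import *
s=snap('wrist','w3.png');c=s['color'];P=cloud(s);meas(c,P,['stop','yellow','red','blank'])
np.savez('/tmp/w3.npz',c=c,P=P)
cv2.imwrite('pics/w3z.png',cv2.resize(c[20:140,250:400,::-1],None,fx=5,fy=5,interpolation=cv2.INTER_CUBIC))
mv(.45,.1845,.1,-93)
```

```text
blank [417.  77.] 4246 mean [599.8 -40.6  13.1] rect [601.6 -41.8] [ 80.2 150.7] 20.2
blank [229.  80.] 3445 mean [603.5 134.   13.1] rect [604.9 128.8] [178.1  21.6] 88.1
blank [315. 218.] 3488 mean [453.8  48.8   6.9] rect [450.4  48.8] [ 50.5 102.8] 76.3
blank [197. 218.] 3475 mean [453.1 184.2   7. ] rect [449.6 185.7] [ 51.7 103. ] 87.2
blank [522. 226.] 3555 mean [ 444.8 -191.5    6.8] rect [ 441.4 -193.9] [ 56.7 102.3] 84.4
stop [271.  39.] 6123 mean [635.8  86.8  41.5] rect [638.5  89.6] [94.8 58.8] 88.4
yellow [324.  35.] 315 mean [638.   40.1  42.1] rect [637.3  40.1] [ 3.8 58.3] 88.3
yellow [324.  85.] 40 mean [598.5  39.4  16.1] rect [597.7  39.2] [20.9  2. ] 0.3
red [326.  80.] 4 mean [602.9  37.2  15.8] rect [603.   37.2] [2.9 0. ] 0.2
cur [0.5102 0.0451 0.2204] ang -89.9 t 9.50 F [-1.1 -0.3  0.1] gap 0.596 q1 0.06 q6 1.63
-> shift [-139.4   60.3  120.4] rot [-0.003  0.001  0.054]
```

View pics/w3.png

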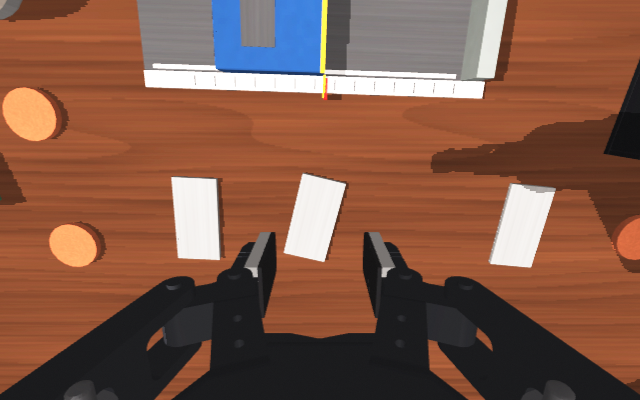

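View pics/w3z.png

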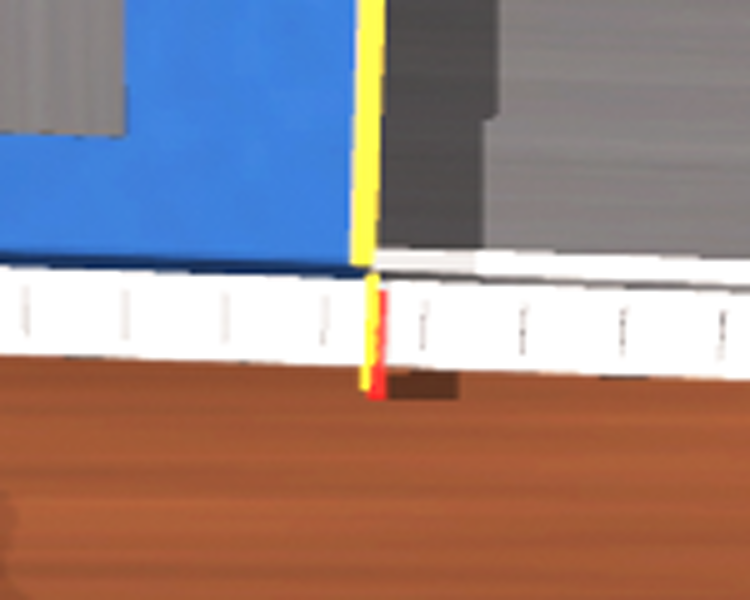

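Run:
```python
from meas import *
for f in['top0','w1','w3']:
    d=np.load(f'/tmp/{f}.npz');P=d['P']
    m=(P[...,2]>.043)&(P[...,2]<.052)&(P[...,1]<-.07)&(P[...,1]>-.15)&(P[...,0]>.58)&(P[...,0]<.72)
    X=P[m][:,:2]*1000;r=cv2.minAreaRect(X.astype(np.float32));print(f,len(X),X.mean(0),r, np.percentile(X[:,1],[2,98]))
    m=(P[...,2]>.036)&(P[...,2]<.045)&(P[...,1]>-.06)&(P[...,1]<.22)&(P[...,0]>.58)&(P[...,0]<.72)
    X=P[m][:,:2]*1000;r=cv2.minAreaRect(X.astype(np.float32));print(f,len(X),r)
```

```text
top0 262 [ 651.68955944 -104.83304052] ((653.2247314453125, -104.90312194824219), (16.200551986694336, 99.31059265136719), 88.08137512207031) [-113.51683808  -96.84851169]
top0 1568 ((660.2481079101562, 152.4998321533203), (100.35029602050781, 100.20343780517578), 88.44820404052734)
w1 1466 [ 655.20861888 -105.14150238] ((653.4615478515625, -105.69332885742188), (17.037513732910156, 99.95246887207031), 88.67133331298828) [-113.82523836  -97.19699731]
w1 8112 ((661.2659301757812, 151.30160522460938), (100.25553131103516, 100.23645782470703), 88.3547134399414)
w3 1621 [ 634.96864423 -104.34764668] ((634.322998046875, -105.12620544433594), (17.337989807128906, 62.32072067260742), 87.70753479003906) [-113.04286108  -96.85924374]
w3 8063 ((638.4344482421875, 88.24819946289062), (100.16254425048828, 58.78997802734375), 88.36140441894531)
```

Run:
```python
from h import *
d=np.load('/tmp/w1.npz');P=d['P'];print((P[228:262:3,312]*1000).round(0).tolist(), .300)
s=snap('wrist');P=cloud(s);st=telemetry.state();print(st['tcp_pos'],st['finger_gap'])
for r in (233,236,240,246,252,260,270,280,300): print(r,(P[r,250:278:3,2]*1000).round(0).tolist(),(P[r,262]*1000).round(0))
cv2.imwrite('pics/w4.png',s['color'][200:330,200:440,::-1].repeat(3,0).repeat(3,1))
```

```text
[[449.0, 68.0, 7.0], [561.0, 60.0, 285.0], [561.0, 60.0, 287.0], [561.0, 60.0, 291.0], [561.0, 60.0, 294.0], [562.0, 60.0, 299.0], [561.0, 60.0, 301.0], [561.0, 60.0, 304.0], [562.0, 60.0, 308.0], [561.0, 60.0, 308.0], [561.0, 60.0, 311.0], [561.0, 59.0, 314.0]] 0.3
[0.51023675 0.04511616 0.22044277] 0.6794293633427004
233 [2.0, 206.0, 208.0, 207.0, 207.0, 207.0, 1.0, 1.0, 2.0, 0.0] [521.  70. 207.]
236 [342.0, 212.0, 211.0, 211.0, 211.0, 208.0, 1.0, 1.0, 1.0, 1.0] [521.  70. 211.]
240 [215.0, 215.0, 214.0, 215.0, 215.0, 208.0, -0.0, 1.0, 0.0, 1.0] [521.  69. 215.]
246 [220.0, 221.0, 222.0, 222.0, 217.0, 210.0, 202.0, 0.0, 2.0, 0.0] [519.  69. 217.]
252 [227.0, 226.0, 227.0, 224.0, 219.0, 210.0, 204.0, -0.0, 1.0, 0.0] [517.  68. 219.]
260 [233.0, 234.0, 230.0, 225.0, 219.0, 213.0, 204.0, 0.0, 1.0, 1.0] [513.  69. 219.]
270 [240.0, 237.0, 232.0, 225.0, 220.0, 214.0, 206.0, 1.0, 1.0, 1.0] [509.  69. 220.]
280 [241.0, 238.0, 233.0, 227.0, 221.0, 214.0, 1.0, 2.0, 1.0, 1.0] [505.  69. 221.]
300 [240.0, 239.0, 342.0, 230.0, 1.0, 2.0, 1.0, 1.0, 1.0, 2.0] [341. 116.   1.]
```

View pics/w4.png

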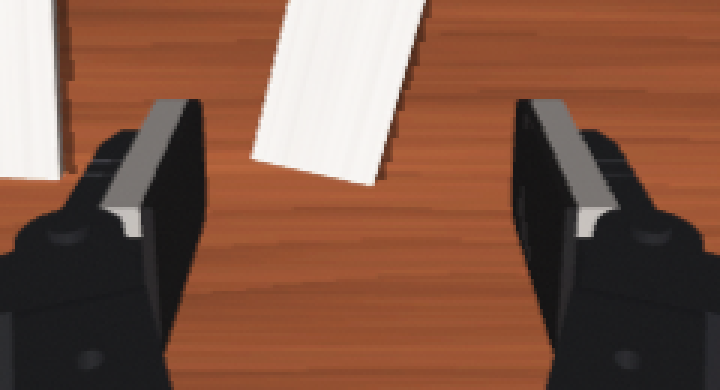

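Run:
```python
from meas import *
mv(.4495,.185,.05,-93)
```

```text
cur [0.5102 0.0451 0.2204] ang -89.9 t 9.55 F [-0.3 -1.1 -0.4] gap 0.679 q1 0.06 q6 1.63
-> shift [-139.8   61.   170.5] rot [-0.003  0.001  0.054]
```

Call:
carry_out:
  steps:
    - [-50,20,30,0,0,0.02,60]
    - [-100,40,60,0,0,0.054,60]
    - [-140,61,100,0,0,0.054,60]
    - [-140,61,130,0,0,0.054,60]
    - [-140,61,160,0,0,0.054,60]
    - [-140,61,170,0,0,0.054,60]
    - [-140,61,185,0,0,0.054,60]
    - [-140,61,194,0,0,0.054,60]
    - [-140,61,198,0,0,0.054,60]
    - [-140,61,198,0,0,0.054,60]

```text
time: 10.55
tcp_pos: [0.4501, 0.185, 0.0228]
eef_rot: [0.002, -0.688, 0.726, -0.001]
force: [-0.0, -0.8, -0.5]
finger_gap: 0.704
```

Run:
```python
from meas import *
s=snap('wrist','w5.png')
mv(.4495,.185,.018,-93)
```

```text
cur [0.4502 0.1851 0.0231] ang -93.0 t 10.60 F [ 0.1  0.2 -0.9] gap 0.704 q1 0.37 q6 1.99
-> shift [0.2 0.7 5.1] rot [-0.004  0.002 -0.001]
```

View pics/w5.png

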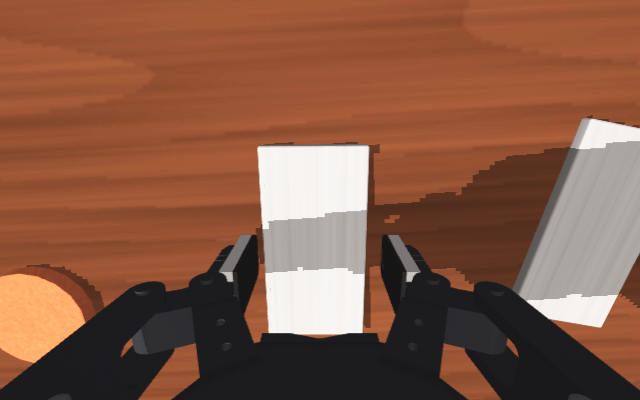

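Call:
carry_out:
  steps:
    - [0,1,1,0,0,0,60]
    - [0,1,2,0,0,0,60]
    - [0,1,2.5,0,0,0,60]
    - [0,1,3,0,0,0,60]
    - [0,1,3.5,0,0,0,60]
    - [0,1,4,0,0,0,60]
    - [0,1,4,0,0,0,60]
    - [0,1,4,0,0,0,60]
    - [0,1,4,0,0,0,60]
    - [0,1,4,0,0,0,60]

```text
time: 11.6
tcp_pos: [0.4492, 0.1852, 0.0191]
eef_rot: [0.002, -0.688, 0.726, -0.001]
force: [-0.2, 0.5, 0.4]
finger_gap: 0.704
```

Call:
carry_out:
  steps:
    - [0,0,1,0,0,0,60]
    - [0,0,1.5,0,0,0,60]
    - [0,0,1.5,0,0,0,40]
    - [0,0,1.5,0,0,0,40]
    - [0,0,1.5,0,0,0,40]
    - [0,0,1.5,0,0,0,40]
    - [0,0,1.5,0,0,0,40]
    - [0,0,1.5,0,0,0,40]
    - [0,0,1.5,0,0,0,40]
    - [0,0,1.5,0,0,0,40]

```text
time: 12.6
tcp_pos: [0.4504, 0.1857, 0.0194]
eef_rot: [0.003, -0.688, 0.726, -0.001]
force: [-2.5, -0.1, 25.2]
finger_gap: 0.562
```

Call:
carry_out:
  steps:
    - [0,0,-2,0,0,0,30]
    - [0,0,-6,0,0,0,30]
    - [0,0,-15,0,0,0,30]
    - [0,0,-30,0,0,0,30]
    - [0,0,-50,0,0,0,30]
    - [0,0,-70,0,0,0,30]
    - [0,0,-90,0,0,0,30]
    - [0,0,-100,0,0,0,30]
    - [0,0,-100,0,0,0,30]
    - [0,0,-100,0,0,0,30]

```text
time: 13.6
tcp_pos: [0.4495, 0.1853, 0.1191]
eef_rot: [0.003, -0.688, 0.726, -0.001]
force: [-0.5, 0.1, -2.1]
finger_gap: 0.557
```

Run:
```python
from meas import *
s=snap('wrist','w6.png')
mv(.6555,-.030,.12,-1.75)
```

```text
cur [0.4492 0.1852 0.1187] ang -93.0 t 13.65 F [ 0.  -0.2 -0.9] gap 0.563 q1 0.37 q6 1.99
-> shift [ 204.  -217.4   -0.7] rot [-0.006 -0.002 -1.593]
```

View pics/w6.png

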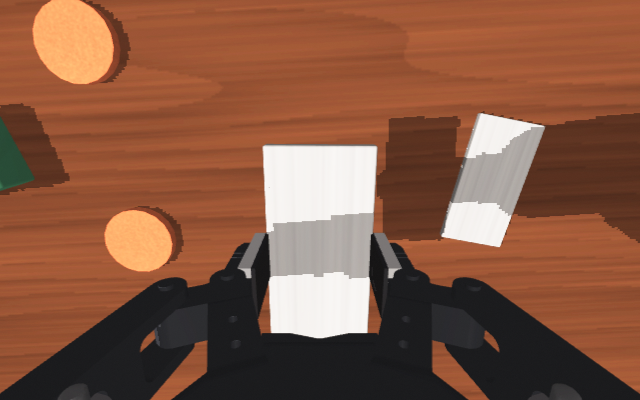

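Call:
carry_out:
  steps:
    - [20,-22,-1,0,0,-0.15,30]
    - [40,-44,-1,0,0,-0.3,30]
    - [65,-70,-1,0,0,-0.45,30]
    - [90,-98,-1,0,0,-0.6,30]
    - [115,-125,-1,0,0,-0.75,30]
    - [140,-150,-1,0,0,-0.9,30]
    - [165,-175,-1,0,0,-1.05,30]
    - [185,-200,-1,0,0,-1.2,30]
    - [204,-217,-1,0,0,-1.35,30]
    - [204,-217,-1,0,0,-1.5,30]

```text
time: 14.65
tcp_pos: [0.6567, -0.0326, 0.1187]
eef_rot: [-0.001, 0.998, -0.06, 0.003]
force: [-0.6, 0.5, -1.4]
finger_gap: 0.559
```

Run:
```python
from meas import *
mv(.6555,-.030,.036,-1.75)
```

```text
cur [ 0.6567 -0.0326  0.1187] ang -6.9 t 14.65 F [-0.6  0.5 -1.4] gap 0.559 q1 -0.07 q6 0.05
-> shift [-1.9 -2.3 82.7] rot [-0.002 -0.005 -0.089]
```

Call:
carry_out:
  steps:
    - [-2,-2,0,0,-0.005,-0.089,30]
    - [-2,-2,0,0,-0.005,-0.089,30]
    - [-2,-2,20,0,-0.005,-0.089,30]
    - [-2,-2,40,0,-0.005,-0.089,30]
    - [-2,-2,60,0,-0.005,-0.089,30]
    - [-2,-2,75,0,-0.005,-0.089,30]
    - [-2,-2,82,0,-0.005,-0.089,30]
    - [-2,-2,85,0,-0.005,-0.089,30]
    - [-2,-2,86,0,-0.005,-0.089,30]
    - [-2,-2,86.5,0,-0.005,-0.089,30]

```text
time: 15.65
tcp_pos: [0.6559, -0.0303, 0.0329]
eef_rot: [-0.001, 1.0, -0.016, 0.001]
force: [0.7, 0.6, -1.7]
finger_gap: 0.558
```

Run:
```python
from meas import *
s=snap('scene','s7.png')
cv2.imwrite('pics/s7z.png',s['color'][140:300,200:440,::-1].repeat(3,0).repeat(3,1))
mv(.6555,-.030,.0315,-1.75)
```

```text
cur [ 0.656  -0.0303  0.033 ] ang -1.8 t 15.70 F [ 0.7  0.4 -2. ] gap 0.559 q1 -0.07 q6 -0.04
-> shift [-0.5 -0.3  1.5] rot [-0.002 -0.001 -0.001]
```

View pics/s7z.png

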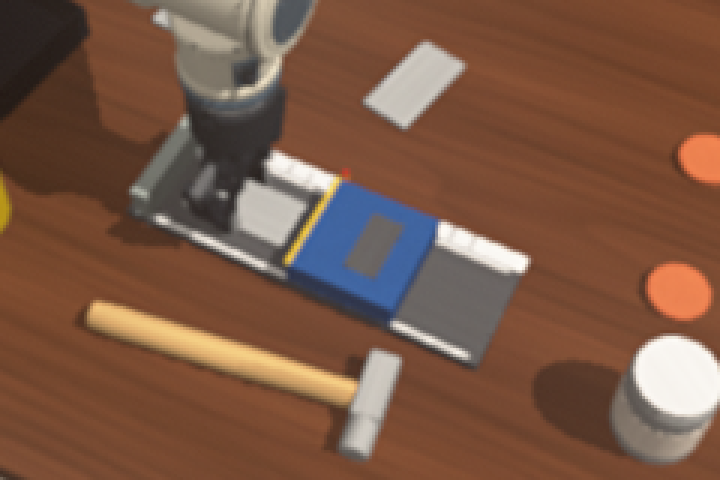

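Well aligned in the bay. I'll lower it the last millimetre, open, then lift.

Call:
carry_out:
  steps:
    - [0,0,0.5,0,0,0,30]
    - [0,0,1,0,0,0,30]
    - [0,0,1.5,0,0,0,30]
    - [0,0,1.5,0,0,0,30]
    - [0,0,1.5,0,0,0,62]
    - [0,0,1.5,0,0,0,62]
    - [0,0,1.5,0,0,0,62]
    - [0,0,-10,0,0,0,62]
    - [0,0,-50,0,0,0,62]
    - [0,0,-100,0,0,0,62]

```text
time: 16.7
tcp_pos: [0.6542, -0.0304, 0.1326]
eef_rot: [-0.001, 1.0, -0.016, -0.002]
force: [1.9, -0.0, 1.2]
finger_gap: 0.727
```

Run:
```python
from meas import *
mv(.50,.049,.22,-104)
```

```text
cur [ 0.6542 -0.0304  0.1326] ang -1.8 t 16.70 F [ 1.9 -0.   1.2] gap 0.727 q1 -0.07 q6 -0.04
-> shift [-156.9  -74.8  -86.8] rot [1.000e-03 4.000e-03 1.784e+00]
```

Call:
carry_out:
  steps:
    - [0,0,-40,0,0,0.15,62]
    - [-20,-10,-87,0,0,0.3,62]
    - [-60,-30,-87,0,0,0.45,62]
    - [-100,-50,-87,0,0,0.6,62]
    - [-140,-65,-87,0,0,0.75,62]
    - [-157,-75,-87,0,0,0.9,62]
    - [-157,-75,-87,0,0,1.05,62]
    - [-157,-75,-87,0,0,1.2,62]
    - [-157,-75,-87,0,0,1.35,62]
    - [-157,-75,-87,0,0,1.5,62]

```text
time: 17.7
tcp_pos: [0.4999, 0.0493, 0.2212]
eef_rot: [-0.0, 0.719, -0.695, -0.001]
force: [0.0, -0.4, -0.1]
finger_gap: 0.726
```

Run:
```python
from meas import *
s=snap('wrist','w8.png');meas(s['color'],cloud(s),['blank','yellow','stop'])
mv(.45,.049,.06,-104)
```

```text
blank [410.  20.] 4355 mean [647.7 -31.6  18.8] rect [649.2 -31. ] [102.5  37.2] 88.4
blank [418.  74.] 3838 mean [599.5 -40.2  13.1] rect [605.5 -42.1] [159.1  33.1] 88.6
blank [236.  65.] 3590 mean [603.5 134.3  13.1] rect [604.9 128.8] [178.6  22. ] 87.9
blank [318. 208.] 3554 mean [453.9  48.8   6.9] rect [450.5  48.8] [ 50.7 102.4] 76.4
blank [525. 223.] 3556 mean [ 444.6 -191.5    6.8] rect [ 441.3 -194. ] [ 56.5 101.9] 84.6
stop [281.  31.] 5150 mean [629.8  86.6  41.4] rect [632.7  89.8] [94.9 47.7] 88.6
yellow [333.  29.] 263 mean [632.4  40.3  42.2] rect [631.9  40.3] [ 3.9 47.2] 88.3
yellow [331.  74.] 33 mean [598.5  39.5  15.9] rect [598.1  39.4] [ 1.8 20.7] 86.7
cur [0.4999 0.0493 0.2212] ang -88.5 t 17.75 F [ 0.4  0.2 -0.3] gap 0.727 q1 0.07 q6 1.62
-> shift [ -0.6  49.7 161.2] rot [0.002 0.002 0.27 ]
```

View pics/w8.png

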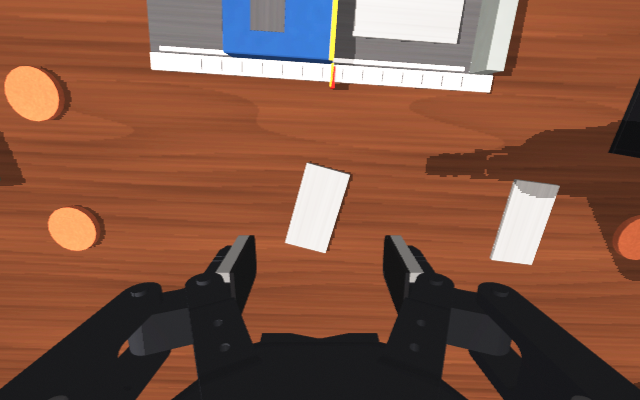

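Call:
carry_out:
  steps:
    - [0,25,20,0,0,0.13,62]
    - [0,50,60,0,0,0.27,62]
    - [0,50,100,0,0,0.27,62]
    - [0,50,140,0,0,0.27,62]
    - [0,50,170,0,0,0.27,62]
    - [0,50,190,0,0,0.27,62]
    - [0,50,198,0,0,0.27,62]
    - [0,50,200,0,0,0.27,62]
    - [0,50,200,0,0,0.27,62]
    - [0,50,200,0,0,0.27,62]

```text
time: 18.75
tcp_pos: [0.4504, 0.0485, 0.0223]
eef_rot: [0.001, -0.616, 0.788, 0.001]
force: [0.1, -0.1, -0.8]
finger_gap: 0.724
```

Call:
carry_out:
  steps:
    - [0,0,0,0,0,0,35]
    - [0,0,0,0,0,0,30]
    - [0,0,0,0,0,0,30]
    - [0,0,0,0,0,0,30]
    - [0,0,0,0,0,0,30]
    - [0,0,0,0,0,0,30]
    - [0,0,0,0,0,0,30]
    - [0,0,0,0,0,0,30]
    - [0,0,0,0,0,0,30]
    - [0,0,0,0,0,0,30]

```text
time: 19.75
tcp_pos: [0.4511, 0.0486, 0.0239]
eef_rot: [0.002, -0.616, 0.788, 0.0]
force: [-2.5, -1.1, 13.5]
finger_gap: 0.542
```

Call:
carry_out:
  steps:
    - [0,0,-6,0,0,0,30]
    - [0,0,-15,0,0,0,30]
    - [0,0,-30,0,0,0,30]
    - [0,0,-50,0,0,0,30]
    - [0,0,-70,0,0,0,30]
    - [0,0,-90,0,0,0,30]
    - [0,0,-100,0,0,0,30]
    - [0,0,-110,0,0,0,30]
    - [0,0,-110,0,0,0,30]
    - [0,0,-110,0,0,0,30]

```text
time: 20.75
tcp_pos: [0.4507, 0.0483, 0.1337]
eef_rot: [0.002, -0.616, 0.788, 0.0]
force: [-0.0, -0.5, -1.4]
finger_gap: 0.534
```

Run:
```python
from meas import *
s=snap('wrist','w9.png')
mv(.6555,-.030,.12,-1.75)
```

```text
cur [0.4505 0.0483 0.1334] ang -103.9 t 20.80 F [-0.7  0.3 -1.6] gap 0.539 q1 0.08 q6 1.89
-> shift [  26.6 -217.8   13.4] rot [-3.000e-03  1.000e-03 -1.783e+00]
```

View pics/w9.png

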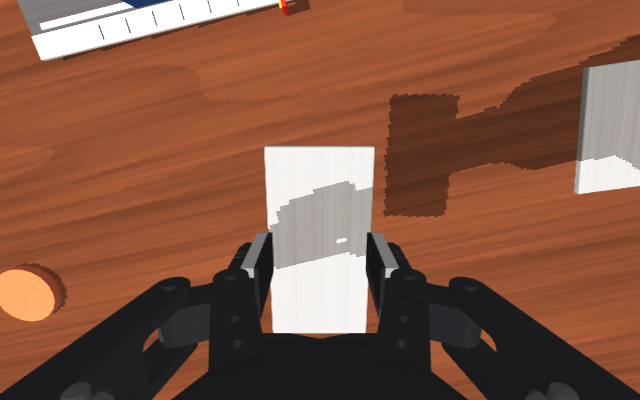

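Run:
```python
from meas import *
s=snap('wrist');P=cloud(s);st=telemetry.state();print(st['tcp_pos'],st['finger_gap'])
for r in (150,170,200,230,260,300,325): print(r,(P[r,[275,300,320,340,365],2]*1000).round(1))
print('pads')
for r in (236,240,246,252,258,264): print(r,(P[r,244:278:3,2]*1000).round(0).tolist())
```

```text
[0.450372   0.04829246 0.1331986 ] 0.5351116246198921
150 [116.  116.7 115.9 115.8 115.8]
170 [115.6 116.  117.  116.2 115.1]
200 [115.7 116.5 115.9 116.5 116.9]
230 [116.6 115.8 116.9 115.2 116.4]
260 [116.7 116.2 115.5 115.9 116. ]
300 [116.1 117.  116.6 116.8 115.7]
325 [116.4 117.  116.4 115.3 117.2]
pads
236 [0.0, 1.0, 1.0, 1.0, 124.0, 125.0, 124.0, 124.0, 123.0, 119.0, 116.0, 117.0]
240 [1.0, 1.0, 2.0, 1.0, 128.0, 128.0, 128.0, 127.0, 127.0, 121.0, 116.0, 116.0]
246 [126.0, 126.0, 127.0, 133.0, 134.0, 133.0, 134.0, 134.0, 129.0, 121.0, 116.0, 115.0]
252 [131.0, 132.0, 139.0, 139.0, 139.0, 140.0, 141.0, 137.0, 130.0, 122.0, 117.0, 118.0]
258 [137.0, 145.0, 145.0, 146.0, 145.0, 144.0, 144.0, 136.0, 131.0, 122.0, 117.0, 117.0]
264 [149.0, 150.0, 150.0, 150.0, 150.0, 150.0, 144.0, 138.0, 132.0, 124.0, 116.0, 116.0]
```

Call:
carry_out:
  steps:
    - [0,-20,3,0,0,-0.15,30]
    - [3,-40,6,0,0,-0.3,30]
    - [6,-65,9,0,0,-0.45,30]
    - [9,-90,13,0,0,-0.6,30]
    - [12,-115,13,0,0,-0.75,30]
    - [15,-140,13,0,0,-0.9,30]
    - [18,-165,13,0,0,-1.05,30]
    - [22,-185,13,0,0,-1.2,30]
    - [26,-205,13,0,0,-1.35,30]
    - [26,-218,13,0,0,-1.5,30]

```text
time: 21.85
tcp_pos: [0.6563, -0.0302, 0.1187]
eef_rot: [-0.001, 0.988, -0.154, -0.001]
force: [0.4, 0.7, -2.3]
finger_gap: 0.535
```

Run:
```python
from meas import *
mv(.6555,-.030,.044,-1.75)
```

```text
cur [ 0.6563 -0.0302  0.1187] ang -17.7 t 21.85 F [ 0.4  0.7 -2.3] gap 0.535 q1 -0.07 q6 0.24
-> shift [-0.7  0.2 74.7] rot [-0.002  0.001 -0.278]
```

Call:
carry_out:
  steps:
    - [-0.7,0,0,0,0,-0.14,30]
    - [-0.7,0,10,0,0,-0.278,30]
    - [-0.7,0,20,0,0,-0.278,30]
    - [-0.7,0,35,0,0,-0.278,30]
    - [-0.7,0,50,0,0,-0.278,30]
    - [-0.7,0,62,0,0,-0.278,30]
    - [-0.7,0,70,0,0,-0.278,30]
    - [-0.7,0,73,0,0,-0.278,30]
    - [-0.7,0,74,0,0,-0.278,30]
    - [-0.7,0,74,0,0,-0.278,30]

```text
time: 22.85
tcp_pos: [0.6559, -0.0299, 0.045]
eef_rot: [-0.001, 1.0, -0.015, 0.0]
force: [-0.2, 0.5, -1.5]
finger_gap: 0.534
```

Run:
```python
from meas import *
s=snap('scene')
cv2.imwrite('pics/s10z.png',s['color'][140:270,220:380,::-1].repeat(4,0).repeat(4,1))
mv(.6555,-.030,.042,-1.75)
```

```text
cur [ 0.6561 -0.0299  0.0452] ang -1.8 t 22.90 F [ 0.7  0.3 -1.4] gap 0.532 q1 -0.06 q6 -0.04
-> shift [-0.6  0.1  3.2] rot [-0.002 -0.     0.   ]
```

View pics/s10z.png

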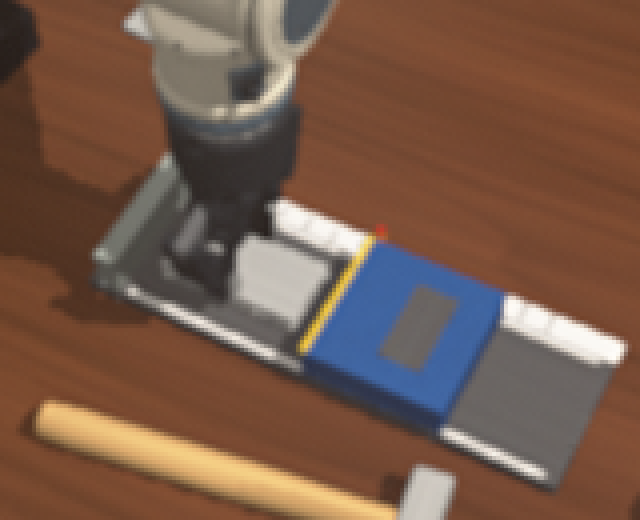

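Call:
carry_out:
  steps:
    - [0,0,1,0,0,0,30]
    - [0,0,2,0,0,0,30]
    - [0,0,3,0,0,0,30]
    - [0,0,3.5,0,0,0,30]
    - [0,0,3.5,0,0,0,30]
    - [0,0,3,0,0,0,62]
    - [0,0,3,0,0,0,62]
    - [0,0,3,0,0,0,62]
    - [0,0,-10,0,0,0,62]
    - [0,0,-50,0,0,0,62]

```text
time: 23.9
tcp_pos: [0.6533, -0.0298, 0.0927]
eef_rot: [-0.001, 1.0, -0.015, -0.004]
force: [-0.4, -0.0, -0.7]
finger_gap: 0.724
```

Run:
```python
from meas import *
mv(.48,-.17,.20,-95.6)
```

```text
cur [ 0.6533 -0.0298  0.0927] ang -1.7 t 23.90 F [-0.4 -0.  -0.7] gap 0.724 q1 -0.06 q6 -0.04
-> shift [-169.7  145.1 -106.5] rot [0.004 0.008 1.638]
```

Call:
carry_out:
  steps:
    - [0,0,-50,0,0,0,62]
    - [-20,20,-90,0,0,0.15,62]
    - [-50,45,-106,0,0,0.3,62]
    - [-80,70,-106,0,0,0.45,62]
    - [-110,95,-106,0,0,0.6,62]
    - [-140,120,-106,0,0,0.75,62]
    - [-170,145,-106,0,0,0.9,62]
    - [-170,145,-106,0,0,1.05,62]
    - [-170,145,-106,0,0,1.2,62]
    - [-170,145,-106,0,0,1.35,62]

```text
time: 24.9
tcp_pos: [0.4795, -0.1703, 0.2006]
eef_rot: [0.001, 0.769, -0.639, -0.003]
force: [-0.1, -0.4, -0.5]
finger_gap: 0.729
```

Run:
```python
from meas import *
s=snap('top','t11.png');meas(s['color'],cloud(s),['blank','yellow','stop','slug','handle','green'])
cv2.imwrite('pics/t11z.png',cv2.resize(s['color'][150:225,240:400,::-1],None,fx=5,fy=5,interpolation=cv2.INTER_CUBIC))
s=snap('wrist','w11.png');meas(s['color'],cloud(s),['blank','slug'])
mv(.4415,-.1935,.06,-95.6)
```

```text
slug [205. 220.] 326 mean [567.1 345.8   7.1] rect [566.6 345.9] [49.5 52.2] 16.1
slug [207. 280.] 345 mean [417.9 332.    7.1] rect [417.7 332.4] [48.9 52. ] 0.9
blank [286. 138.] 303 mean [777.5 149.   24.9] rect [779.8 148.9] [84.6 23.8] 6.0
blank [356. 188.] 838 mean [654.7 -29.5  23.4] rect [655.1 -29.2] [98.5 50.3] 88.7
blank [290. 207.] 577 mean [603.2 135.1  11.4] rect [603.5 128.3] [177.   23.7] 86.7
blank [360. 210.] 585 mean [599.2 -39.7  11.7] rect [599.8 -41.6] [155.  23.] 88.3
stop [308. 185.] 1209 mean [656.2  87.7  39.8] rect [657.2  89.5] [92.9 97.7] 88.1
yellow [436. 153.] 120 mean [ 743.8 -226.5   30.6] rect [ 747.4 -228.1] [56.9 19.7] 35.5
yellow [327. 185.] 70 mean [655.1  40.9  40.5] rect [657.6  40.8] [ 4.2 97. ] 88.3
yellow [327. 208.] 5 mean [602.1  40.5  15.2] rect [602.2  40.5] [10.5  0. ] 1.4
green [170. 246.] 210 mean [498.9 423.5  26.9] rect [498.7 424.7] [56.5 20.2] 13.3
handle [157. 248.] 220 mean [494.6 442.8  59. ] rect [494.5 443.6] [56.5 21.3] 12.2
blank [86.  4.] 387 mean [595.2  58.5  13. ] rect [594.7  64.2] [ 8.5 50.7] 5.9
blank [207.  20.] 5146 mean [601.3 -47.6  13.1] rect [607.2 -43.1] [157.5  36.5] 88.3
blank [334. 206.] 4086 mean [ 445.4 -192.5    6.9] rect [ 441.9 -193.3] [ 51.3 102.6] 84.7
cur [ 0.4797 -0.1701  0.2004] ang -79.2 t 25.00 F [0.1 0.5 0.9] gap 0.724 q1 -0.36 q6 1.02
-> shift [ 16.4  41.2 140.6] rot [0.006 0.003 0.286]
```

View pics/w11.png

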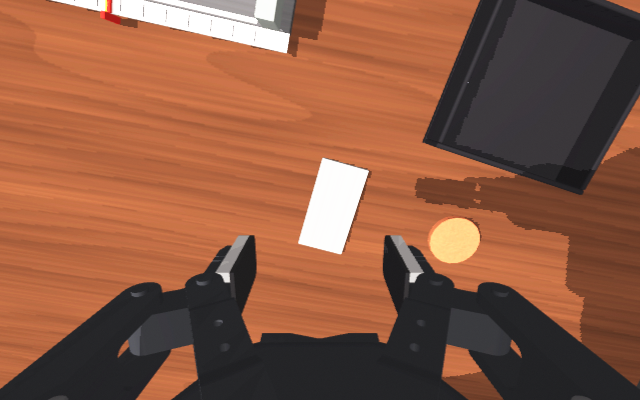

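View pics/t11z.png

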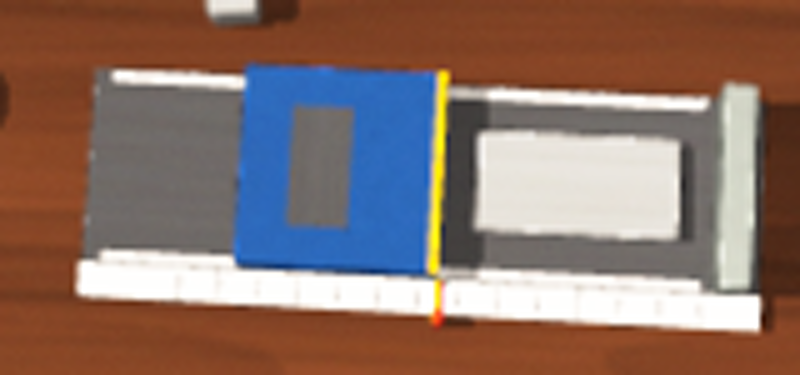

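Call:
carry_out:
  steps:
    - [8,20,20,0,0,0.14,62]
    - [16,41,60,0,0,0.286,62]
    - [16,41,100,0,0,0.286,62]
    - [16,41,130,0,0,0.286,62]
    - [16,41,155,0,0,0.286,62]
    - [16,41,170,0,0,0.286,62]
    - [16,41,176,0,0,0.286,62]
    - [16,41,179,0,0,0.286,62]
    - [16,41,179,0,0,0.286,62]
    - [16,41,179,0,0,0.286,62]

```text
time: 26.0
tcp_pos: [0.442, -0.1933, 0.0224]
eef_rot: [-0.001, -0.672, 0.74, 0.002]
force: [0.3, 0.1, 1.1]
finger_gap: 0.725
```

Call:
carry_out:
  steps:
    - [0,0,0,0,0,0,35]
    - [0,0,0,0,0,0,30]
    - [0,0,0,0,0,0,30]
    - [0,0,0,0,0,0,30]
    - [0,0,0,0,0,0,30]
    - [0,0,0,0,0,0,30]
    - [0,0,0,0,0,0,30]
    - [0,0,0,0,0,0,30]
    - [0,0,0,0,0,0,30]
    - [0,0,0,0,0,0,30]

```text
time: 27.0
tcp_pos: [0.4424, -0.1934, 0.0238]
eef_rot: [-0.001, -0.672, 0.74, 0.002]
force: [-3.0, 1.7, 12.4]
finger_gap: 0.545
```

Call:
carry_out:
  steps:
    - [0,0,-6,0,0,0,30]
    - [0,0,-15,0,0,0,30]
    - [0,0,-30,0,0,0,30]
    - [0,0,-50,0,0,0,30]
    - [0,0,-70,0,0,0,30]
    - [0,0,-90,0,0,0,30]
    - [0,0,-100,0,0,0,30]
    - [0,0,-110,0,0,0,30]
    - [0,0,-110,0,0,0,30]
    - [0,0,-110,0,0,0,30]

```text
time: 28.0
tcp_pos: [0.4426, -0.1934, 0.1335]
eef_rot: [-0.001, -0.672, 0.74, 0.002]
force: [-0.4, 0.3, -1.0]
finger_gap: 0.536
```

Run:
```python
from meas import *
s=snap('wrist','w12.png');P=cloud(s);print(P[[160,200,260,300],320,2])
mv(.6555,-.030,.13,-1.75)
```

```text
[0.1164746  0.1160741  0.11557534 0.11581413]
cur [ 0.4423 -0.1933  0.1332] ang -95.5 t 28.05 F [-0.2 -1.2 -1.2] gap 0.535 q1 -0.44 q6 1.23
-> shift [-183.  -196.5    2.6] rot [ 0.002  0.005 -1.636]
```

View pics/w12.png

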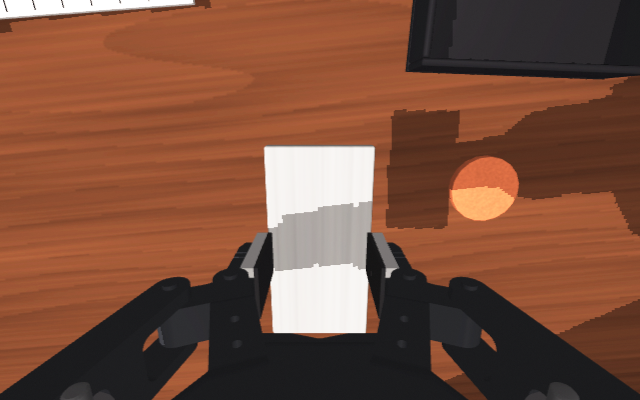

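Call:
carry_out:
  steps:
    - [-18,-20,3,0,0,-0.15,30]
    - [-36,-40,3,0,0,-0.3,30]
    - [-55,-60,3,0,0,-0.45,30]
    - [-75,-80,3,0,0,-0.6,30]
    - [-95,-102,3,0,0,-0.75,30]
    - [-115,-123,3,0,0,-0.9,30]
    - [-135,-145,3,0,0,-1.05,30]
    - [-155,-166,3,0,0,-1.2,30]
    - [-172,-184,3,0,0,-1.35,30]
    - [-183,-196,3,0,0,-1.5,30]

```text
time: 29.05
tcp_pos: [0.6557, -0.0287, 0.128]
eef_rot: [-0.001, 0.997, -0.08, -0.003]
force: [-0.1, -0.6, -1.9]
finger_gap: 0.535
```

Run:
```python
from meas import *
mv(.6555,-.0297,.050,-1.75)
```

```text
cur [ 0.6557 -0.0287  0.128 ] ang -9.2 t 29.05 F [-0.1 -0.6 -1.9] gap 0.535 q1 -0.06 q6 0.10
-> shift [ 0.4  1.1 78. ] rot [-0.001  0.006 -0.129]
```

Call:
carry_out:
  steps:
    - [0.4,1,0,0,0.006,-0.129,30]
    - [0.4,1,10,0,0.006,-0.129,30]
    - [0.4,1,20,0,0.006,-0.129,30]
    - [0.4,1,35,0,0.006,-0.129,30]
    - [0.4,1,50,0,0.006,-0.129,30]
    - [0.4,1,64,0,0.006,-0.129,30]
    - [0.4,1,72,0,0.006,-0.129,30]
    - [0.4,1,76,0,0.006,-0.129,30]
    - [0.4,1,77,0,0.006,-0.129,30]
    - [0.4,1,78,0,0.006,-0.129,30]

```text
time: 30.05
tcp_pos: [0.6559, -0.0296, 0.0504]
eef_rot: [-0.001, 1.0, -0.015, 0.001]
force: [-0.5, 0.9, -2.2]
finger_gap: 0.539
```

Call:
carry_out:
  steps:
    - [0,0,1,0,0,0,30]
    - [0,0,2,0,0,0,30]
    - [0,0,3,0,0,0,30]
    - [0,0,3,0,0,0,30]
    - [0,0,3,0,0,0,30]
    - [0,0,2.5,0,0,0,62]
    - [0,0,2.5,0,0,0,62]
    - [0,0,2.5,0,0,0,62]
    - [0,0,-10,0,0,0,62]
    - [0,0,-50,0,0,0,62]

```text
time: 31.05
tcp_pos: [0.6531, -0.0295, 0.0977]
eef_rot: [-0.001, 1.0, -0.015, -0.003]
force: [0.2, -0.2, 0.2]
finger_gap: 0.723
```

Run:
```python
from meas import *
mv(.48,.36,.30,-80)
```

```text
cur [ 0.6531 -0.0295  0.0977] ang -1.8 t 31.05 F [ 0.2 -0.2  0.2] gap 0.723 q1 -0.06 q6 -0.03
-> shift [-186.4 -384.3 -200.5] rot [0.003 0.007 1.365]
```

Call:
carry_out:
  steps:
    - [0,0,-50,0,0,0,62]
    - [0,-10,-100,0,0,0.15,62]
    - [-30,-60,-140,0,0,0.3,62]
    - [-60,-105,-160,0,0,0.45,62]
    - [-85,-150,-160,0,0,0.6,62]
    - [-110,-195,-160,0,0,0.75,62]
    - [-135,-240,-160,0,0,0.9,62]
    - [-155,-285,-160,0,0,1.05,62]
    - [-175,-330,-160,0,0,1.2,62]
    - [-186,-370,-160,0,0,1.35,62]

```text
time: 32.05
tcp_pos: [0.4905, 0.3119, 0.2605]
eef_rot: [0.001, 0.785, -0.62, -0.003]
force: [0.8, 1.2, 0.3]
finger_gap: 0.724
```

Run:
```python
from meas import *
s=snap('top','t13.png');meas(s['color'],cloud(s),['blank','yellow','slug','handle','green'])
s=snap('wrist','w13.png');meas(s['color'],cloud(s),['slug','handle','green'])
mv(.4945,.4435,.12,-77)
```

```text
slug [205. 220.] 331 mean [567.2 345.8   7.3] rect [566.3 346.4] [50.4 52. ] 1.2
slug [207. 280.] 332 mean [417.9 332.3   7.5] rect [417.7 332.5] [48.8 51.1] 1.6
slug [479. 282.] 345 mean [ 430.9 -331.3    7.6] rect [ 431.5 -332.8] [53.8 47. ] 67.8
blank [286. 138.] 289 mean [776.5 149.1  24.7] rect [780.1 149.2] [84.2 23.8] 5.8
blank [356. 187.] 827 mean [654.5 -29.8  29.3] rect [655.2 -29.8] [97.5 50.5] 88.2
blank [290. 207.] 580 mean [603.1 134.8  11.5] rect [605.1 128.2] [176.6  23.2] 88.4
blank [360. 210.] 584 mean [599.2 -40.   11.5] rect [599.8 -41.6] [155.1  22.9] 88.2
yellow [435. 153.] 112 mean [ 743.1 -226.6   32.7] rect [ 747.1 -227.6] [56.9 19.3] 34.7
yellow [327. 185.] 69 mean [655.   40.9  40.7] rect [657.7  40.8] [ 4.2 97.6] 88.3
yellow [327. 208.] 5 mean [602.2  40.5  14.2] rect [602.4  40.5] [9.8 0. ] 1.2
green [189. 135.] 184 mean [490.3 469.4  29.1] rect [489.7 469.7] [56.8  5.2] 13.2
green [231. 134.] 1005 mean [501.6 423.5  28.7] rect [500.6 423.8] [58.4 19.4] 13.5
handle [204. 137.] 1355 mean [497.2 442.6  60.7] rect [496.2 443.2] [57.5 21.2] 14.0
cur [0.4899 0.3151 0.2605] ang -76.3 t 32.15 F [ 0.6 -0.3 -0.3] gap 0.728 q1 0.55 q6 1.88
-> shift [-122.9  -35.6  141. ] rot [0.004 0.005 0.013]
```

View pics/w13.png

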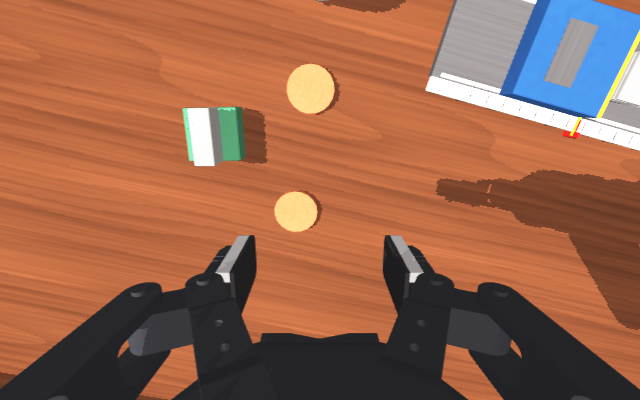

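View pics/t13.png

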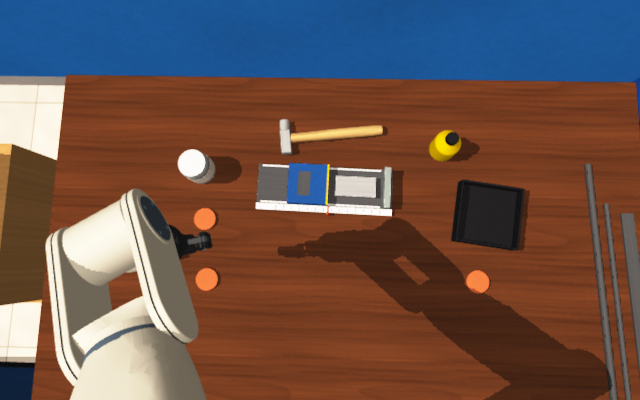

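Call:
carry_out:
  steps:
    - [-45,-12,10,0,0,0,50]
    - [-90,-25,40,0,0,0,50]
    - [-122,-36,70,0,0,0,50]
    - [-122,-36,100,0,0,0,50]
    - [-122,-36,130,0,0,0,50]
    - [-122,-36,160,0,0,0,50]
    - [-122,-36,185,0,0,0,50]
    - [-122,-36,197,0,0,0,50]
    - [-122,-36,200,0,0,0,50]
    - [-122,-36,200,0,0,0,50]

```text
time: 33.15
tcp_pos: [0.4953, 0.443, 0.0617]
eef_rot: [-0.0, 0.787, -0.617, -0.003]
force: [1.0, 0.0, 0.1]
finger_gap: 0.583
```

Run:
```python
from meas import *
s=snap('wrist','w14.png')
mv(.4955,.4433,.060,-76.3)
```

```text
cur [0.4956 0.4433 0.0623] ang -76.3 t 33.20 F [-0.   0.9  0.1] gap 0.586 q1 0.71 q6 2.03
-> shift [-0.   0.1  2.3] rot [0.003 0.006 0.001]
```

View pics/w14.png

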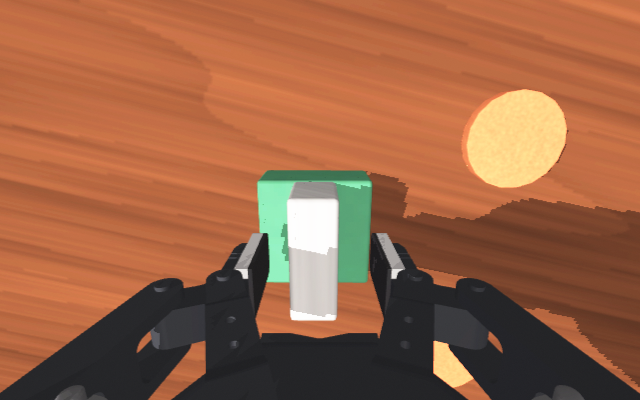

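Call:
carry_out:
  steps:
    - [0,0,0,0,0,0,10]
    - [0,0,0,0,0,0,5]
    - [0,0,0,0,0,0,5]
    - [0,0,0,0,0,0,5]
    - [0,0,0,0,0,0,5]
    - [0,0,0,0,0,0,5]
    - [0,0,0,0,0,0,5]
    - [0,0,0,0,0,0,5]
    - [0,0,0,0,0,0,5]
    - [0,0,0,0,0,0,5]

```text
time: 34.2
tcp_pos: [0.4966, 0.4445, 0.0642]
eef_rot: [-0.003, 0.787, -0.617, -0.003]
force: [-0.3, 0.9, 6.6]
finger_gap: 0.24
```

Call:
carry_out:
  steps:
    - [0,0,-5,0,0,0,5]
    - [0,0,-15,0,0,0,5]
    - [0,0,-30,0,0,0,5]
    - [0,0,-50,0,0,0,5]
    - [0,0,-70,0,0,0,5]
    - [0,0,-90,0,0,0,5]
    - [0,0,-100,0,0,0,5]
    - [0,0,-100,0,0,0,5]
    - [0,0,-100,0,0,0,5]
    - [0,0,-100,0,0,0,5]

```text
time: 35.2
tcp_pos: [0.496, 0.4431, 0.1629]
eef_rot: [-0.001, 0.787, -0.617, -0.003]
force: [-0.8, 0.4, -7.1]
finger_gap: 0.244
```

Run:
```python
from meas import *
s=snap('wrist','w15.png')
mv(.6555,-.030,.17,-76)
```

```text
cur [0.4961 0.4432 0.1628] ang -76.2 t 35.25 F [-0.  -0.4 -7.3] gap 0.239 q1 0.71 q6 2.03
-> shift [497.5 -42.3 -10.5] rot [ 0.002  0.007 -0.004]
```

View pics/w15.png

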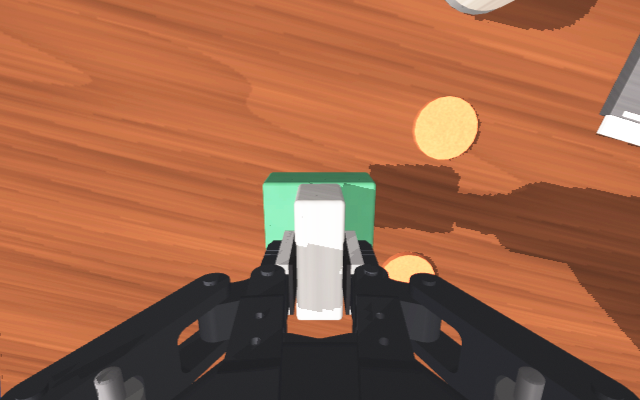

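Call:
carry_out:
  steps:
    - [20,-2,-10,0,0,0,5]
    - [50,-4,-15,0,0,0,5]
    - [85,-7,-15,0,0,0.03,5]
    - [120,-10,-15,0,0,0.06,5]
    - [155,-13,-15,0,0,0.1,5]
    - [190,-16,-15,0,0,0.13,5]
    - [225,-19,-15,0,0,0.16,5]
    - [260,-22,-15,0,0,0.2,5]
    - [290,-25,-15,0,0,0.23,5]
    - [310,-26,-15,0,0,0.27,5]

```text
time: 36.25
tcp_pos: [0.5955, 0.1454, 0.1754]
eef_rot: [0.0, -0.695, 0.719, 0.003]
force: [0.2, 1.2, -6.4]
finger_gap: 0.24
```

Run:
```python
from meas import *
mv(.6555,-.030,.15,-91.75)
```

```text
cur [0.5955 0.1454 0.1754] ang -91.9 t 36.25 F [ 0.2  1.2 -6.4] gap 0.240 q1 0.22 q6 1.82
-> shift [173.4 -65.9  24.2] rot [ 0.004  0.005 -0.002]
```

Call:
carry_out:
  steps:
    - [25,-9,0,0,0,0,5]
    - [55,-20,0,0,0,0,5]
    - [85,-32,0,0,0,0,5]
    - [115,-44,0,0,0,0,5]
    - [145,-56,0,0,0,0,5]
    - [165,-63,0,0,0,0,5]
    - [173,-66,5,0,0,0,5]
    - [173,-66,15,0,0,0,5]
    - [173,-66,25,0,0,0,5]
    - [173,-66,25,0,0,0,5]

```text
time: 37.25
tcp_pos: [0.6535, -0.0284, 0.1465]
eef_rot: [-0.001, -0.696, 0.718, 0.005]
force: [-0.9, -0.2, -7.1]
finger_gap: 0.239
```

Run:
```python
from meas import *
s=snap('wrist','w16.png')
mv(.6555,-.030,.0955,-91.75)
```

```text
cur [ 0.6542 -0.0284  0.1475] ang -91.8 t 37.30 F [-0.7 -0.1 -7.3] gap 0.242 q1 -0.06 q6 1.53
-> shift [ 1.8 -1.7 52. ] rot [ 0.008  0.005 -0.001]
```

View pics/w16.png

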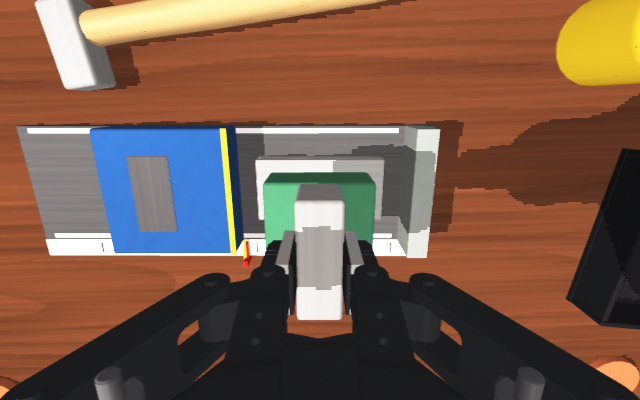

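Call:
carry_out:
  steps:
    - [2,-2,10,0.008,0.005,0,5]
    - [2,-2,20,0.008,0.005,0,5]
    - [2,-2,30,0.008,0.005,0,5]
    - [2,-2,40,0.008,0.005,0,5]
    - [2,-2,47,0.008,0.005,0,5]
    - [2,-2,50,0.008,0.005,0,5]
    - [2,-2,51,0.008,0.005,0,5]
    - [2,-2,52,0.008,0.005,0,5]
    - [2,-2,52,0.008,0.005,0,5]
    - [2,-2,52,0.008,0.005,0,5]

```text
time: 38.3
tcp_pos: [0.656, -0.0302, 0.0959]
eef_rot: [0.001, -0.696, 0.718, -0.0]
force: [1.4, -0.1, -7.3]
finger_gap: 0.242
```

Call:
carry_out:
  steps:
    - [0,0,0.5,0,0,0,5]
    - [0,0,1,0,0,0,5]
    - [0,0,1.5,0,0,0,5]
    - [0,0,2,0,0,0,5]
    - [0,0,2,0,0,0,5]
    - [0,0,2,0,0,0,5]
    - [0,0,2,0,0,0,5]
    - [0,0,2,0,0,0,5]
    - [0,0,2,0,0,0,5]
    - [0,0,2,0,0,0,5]

```text
time: 39.3
tcp_pos: [0.6561, -0.0302, 0.0941]
eef_rot: [0.001, -0.696, 0.718, -0.0]
force: [-1.5, 0.6, -3.3]
finger_gap: 0.243
```

Call:
carry_out:
  steps:
    - [0,0,0.7,0,0,0,5]
    - [0,0,0.7,0,0,0,5]
    - [0,0,0.7,0,0,0,45]
    - [0,0,0.5,0,0,0,45]
    - [0,0,0,0,0,0,45]
    - [0,0,0,0,0,0,45]
    - [0,0,-10,0,0,0,45]
    - [0,0,-40,0,0,0,45]
    - [0,0,-80,0,0,0,45]
    - [0,0,-120,0,0,0,45]

```text
time: 40.3
tcp_pos: [0.6557, -0.0302, 0.2157]
eef_rot: [0.0, -0.696, 0.718, -0.0]
force: [1.0, -0.8, 0.8]
finger_gap: 0.53
```

Run:
```python
from meas import *
mv(.43,-.28,.22,-91.75)
mv(.565,.30,.22,-50)
```

```text
cur [ 0.6557 -0.0302  0.2157] ang -91.8 t 40.30 F [ 1.  -0.8  0.8] gap 0.530 q1 -0.06 q6 1.54
-> shift [256.8 217.7  -4.6] rot [-0.001  0.    -0.001]
cur [ 0.6557 -0.0302  0.2157] ang -91.8 t 40.30 F [ 1.  -0.8  0.8] gap 0.530 q1 -0.06 q6 1.54
-> shift [-327.2  101.1   -4.2] rot [-0.001  0.    -0.73 ]
```

Call:
carry_out:
  steps:
    - [30,25,-5,0,0,0,70]
    - [65,55,-5,0,0,0,70]
    - [100,85,-5,0,0,0,70]
    - [135,115,-5,0,0,0,70]
    - [170,145,-5,0,0,0,70]
    - [205,175,-5,0,0,0,70]
    - [235,200,-5,0,0,0,70]
    - [257,218,-5,0,0,0,70]
    - [257,218,-5,0,0,0,70]
    - [257,218,-5,0,0,0,70]

```text
time: 41.3
tcp_pos: [0.4296, -0.2807, 0.2211]
eef_rot: [0.001, -0.695, 0.719, -0.001]
force: [-0.4, 0.1, -0.7]
finger_gap: 0.823
```

Run:
```python
from meas import *
s=snap('top','t17.png');meas(s['color'],cloud(s),['blank','yellow','slug','handle','green'])
cv2.imwrite('pics/t17z.png',cv2.resize(s['color'][150:225,240:400,::-1],None,fx=5,fy=5,interpolation=cv2.INTER_CUBIC))
s=snap('wrist','w17.png');meas(s['color'],cloud(s),['slug','dark'])
mv(.431,-.332,.021,-91.75)
```

```text
slug [205. 220.] 329 mean [567.2 345.9   7.3] rect [567.1 345.8] [49.5 52.6] 54.2
slug [207. 280.] 335 mean [417.5 331.8   7.5] rect [417.4 332.3] [49.9 50.8] 79.9
slug [477. 277.] 135 mean [ 444.  -328.9    7.9] rect [ 443.4 -330.4] [21.5 46.8] 1.4
blank [286. 138.] 301 mean [777.3 148.9  24.9] rect [779.8 149.1] [83.5 23.5] 6.5
blank [290. 207.] 589 mean [603.2 134.   11.5] rect [604.7 128.5] [177.3  22.8] 88.1
blank [360. 210.] 589 mean [599.3 -39.6  11.7] rect [600.  -41.7] [155.2  23.3] 88.2
yellow [436. 153.] 123 mean [ 743.3 -226.1   32.1] rect [ 746.9 -228.8] [58.1 20.7] 36.7
yellow [328. 166.] 4 mean [704.6  38.9  40.6] rect [704.6  38.9] [2.8 2.5] 1.3
yellow [327. 187.] 65 mean [651.1  41.1  40.9] rect [653.6  40.9] [ 4.2 89.2] 88.2
yellow [327. 208.] 5 mean [602.3  40.5  13.8] rect [602.4  40.5] [9.9 0. ] 1.2
dark [323.  54.] 727 mean [ 548.5 -289.6    5.9] rect [ 549.4 -290.9] [26.4 28.9] 82.6
cur [ 0.4303 -0.2798  0.2208] ang -91.8 t 41.40 F [ 0.  -1.3 -0.7] gap 0.819 q1 -0.60 q6 1.00
-> shift [ 52.2  -2.  199.8] rot [-0.002  0.    -0.001]
```

View pics/w17.png

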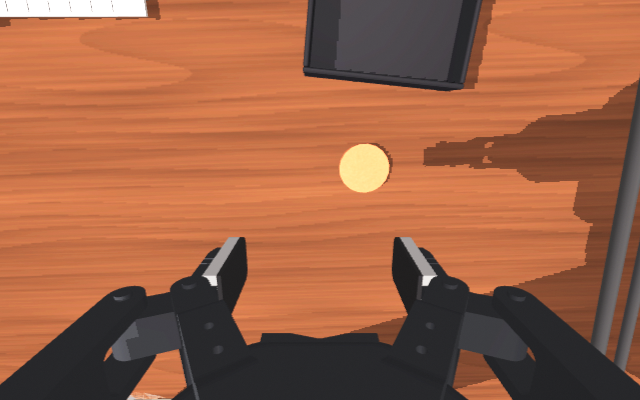

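View pics/t17z.png

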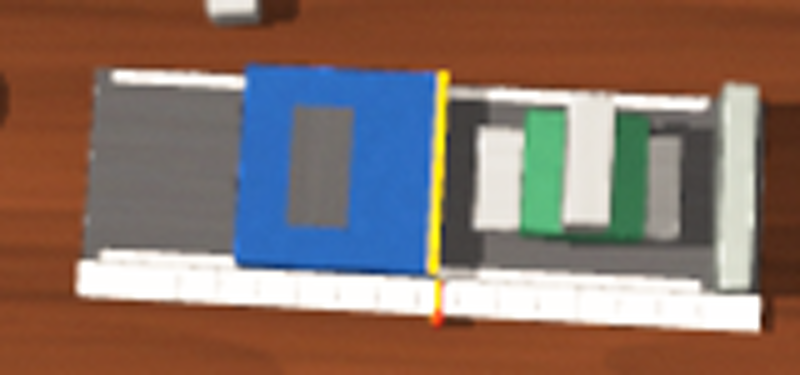

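```bash
sed -i 's/slug=((H<14)&(S>120)/slug=((H<26)\&(S>75)\&(P[...,0]>.38)/' meas.py
python3 - <<'E'
from meas import *
s=snap('wrist');meas(s['color'],cloud(s),['slug'])
s=snap('top');meas(s['color'],cloud(s),['slug'])
E
```

```text
slug [365. 169.] 1913 mean [ 431.2 -331.3    9. ] rect [ 430.4 -331.5] [52.8 52.5] 87.7
slug [206. 220.] 313 mean [567.3 345.8   7. ] rect [567.3 345.6] [48.4 52.6] 64.1
slug [208. 280.] 344 mean [418.3 331.    7.1] rect [417.7 332.5] [49.  51.6] 0.7
slug [478. 276.] 128 mean [ 444.3 -328.6    7.4] rect [ 444.7 -331.1] [19.3 50. ] 2.1
```

Call:
carry_out:
  steps:
    - [25,-1,30,0,0,0,72]
    - [52,-2,70,0,0,0,72]
    - [52,-2,110,0,0,0,72]
    - [52,-2,150,0,0,0,72]
    - [52,-2,180,0,0,0,72]
    - [52,-2,195,0,0,0,72]
    - [52,-2,199,0,0,0,72]
    - [52,-2,199,0,0,0,72]
    - [52,-2,199,0,0,0,72]
    - [52,-2,199,0,0,0,72]

```text
time: 42.5
tcp_pos: [0.432, -0.3321, 0.0231]
eef_rot: [0.001, -0.696, 0.718, -0.002]
force: [0.6, 0.2, 0.2]
finger_gap: 0.844
```

Call:
carry_out:
  steps:
    - [0,0,0,0,0,0,40]
    - [0,0,0,0,0,0,35]
    - [0,0,0,0,0,0,35]
    - [0,0,0,0,0,0,35]
    - [0,0,0,0,0,0,35]
    - [0,0,0,0,0,0,35]
    - [0,0,0,0,0,0,35]
    - [0,0,0,0,0,0,35]
    - [0,0,0,0,0,0,35]
    - [0,0,0,0,0,0,35]

```text
time: 43.5
tcp_pos: [0.4326, -0.3325, 0.0251]
eef_rot: [0.001, -0.696, 0.718, -0.003]
force: [-1.4, 2.8, 16.2]
finger_gap: 0.593
```

Call:
carry_out:
  steps:
    - [0,0,-5,0,0,0,35]
    - [0,0,-15,0,0,0,35]
    - [0,0,-30,0,0,0,35]
    - [0,0,-50,0,0,0,35]
    - [0,0,-70,0,0,0,35]
    - [0,0,-90,0,0,0,35]
    - [0,0,-110,0,0,0,35]
    - [0,0,-120,0,0,0,35]
    - [0,0,-120,0,0,0,35]
    - [0,0,-120,0,0,0,35]

```text
time: 44.5
tcp_pos: [0.4319, -0.3321, 0.1451]
eef_rot: [0.001, -0.696, 0.718, -0.003]
force: [0.3, -0.7, -0.9]
finger_gap: 0.411
```

Run:
```python
from meas import *
s=snap('wrist','w18.png')
mv(.57,-.395,.14,-97)
```

```text
cur [ 0.4316 -0.3319  0.1446] ang -91.7 t 44.55 F [-0.8 -0.8 -0.6] gap 0.408 q1 -0.68 q6 0.92
-> shift [  58.9 -140.2    5.2] rot [-0.004 -0.002  0.092]
```

View pics/w18.png

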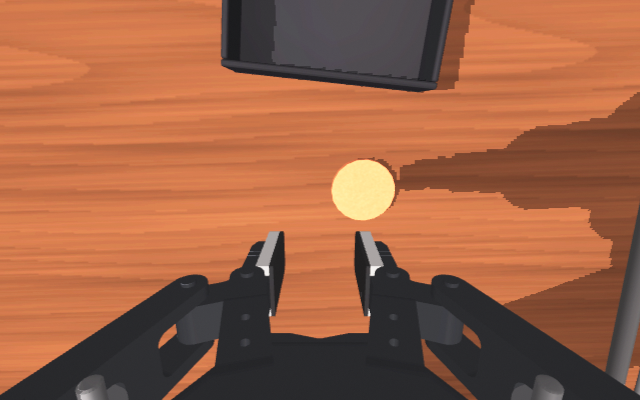

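Run:
```python
from meas import *
s=snap('wrist');meas(s['color'],cloud(s),['slug'])
s=snap('top');meas(s['color'],cloud(s),['slug'])
```

```text
slug [364. 190.] 3035 mean [ 429.8 -372.1    9. ] rect [ 429.  -372.4] [53.8 53.2] 89.1
slug [206. 220.] 323 mean [567.  345.6   7.3] rect [567.1 346.4] [48.3 51.7] 1.2
slug [207. 280.] 355 mean [417.7 332.5   7.1] rect [418.  332.3] [50.2 52.3] 59.1
slug [495. 276.] 80 mean [ 446.  -370.9    7.7] rect [ 446.  -371.1] [13.7 37.5] 14.6
```

Call:
carry_out:
  steps:
    - [20,1,0,0,0,0,74]
    - [40,1.5,10,0,0,0,74]
    - [40,1.5,40,0,0,0,74]
    - [40,1.5,70,0,0,0,74]
    - [40,1.5,95,0,0,0,74]
    - [40,1.5,110,0,0,0,74]
    - [40,1.5,118,0,0,0,74]
    - [40,1.5,122,0,0,0,74]
    - [40,1.5,123,0,0,0,74]
    - [40,1.5,123,0,0,0,74]

```text
time: 45.65
tcp_pos: [0.4297, -0.3724, 0.0219]
eef_rot: [0.001, -0.696, 0.718, -0.002]
force: [-1.0, 1.0, -0.1]
finger_gap: 0.866
```

Run:
```python
from meas import *
s=snap('wrist','w19.png')
mv(.430,-.372,.021,-91.7)
```

```text
cur [ 0.4297 -0.3724  0.0221] ang -91.7 t 45.70 F [ 0.2 -0.2 -0.1] gap 0.867 q1 -0.74 q6 0.86
-> shift [-0.4 -0.2  1.1] rot [-0.005 -0.002 -0.   ]
```

View pics/w19.png

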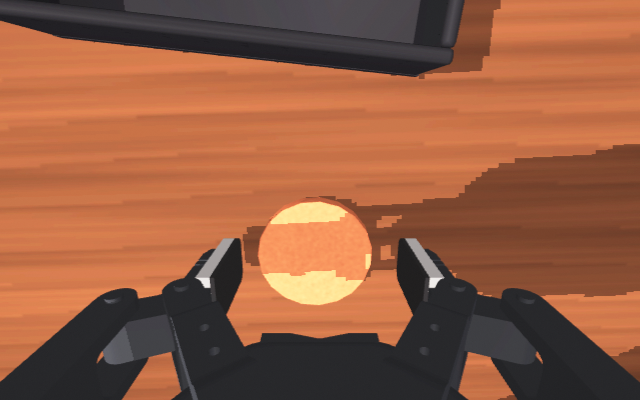

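Call:
carry_out:
  steps:
    - [0,0,1,0,0,0,40]
    - [0,0,2,0,0,0,35]
    - [0,0,2,0,0,0,30]
    - [0,0,2,0,0,0,30]
    - [0,0,2,0,0,0,30]
    - [0,0,2,0,0,0,30]
    - [0,0,2,0,0,0,30]
    - [0,0,2,0,0,0,30]
    - [0,0,1,0,0,0,30]
    - [0,0,0,0,0,0,30]

```text
time: 46.7
tcp_pos: [0.43, -0.3725, 0.0226]
eef_rot: [0.001, -0.696, 0.718, -0.003]
force: [0.7, -0.6, -1.2]
finger_gap: 0.603
```

Call:
carry_out:
  steps:
    - [0,0,-3,0,0,0,30]
    - [0,0,-8,0,0,0,30]
    - [0,0,-15,0,0,0,30]
    - [0,0,-25,0,0,0,30]
    - [0,0,-35,0,0,0,30]
    - [0,0,-50,0,0,0,30]
    - [0,0,-70,0,0,0,30]
    - [0,0,-90,0,0,0,30]
    - [0,0,-110,0,0,0,30]
    - [0,0,-120,0,0,0,30]

```text
time: 47.7
tcp_pos: [0.43, -0.3727, 0.1453]
eef_rot: [0.001, -0.696, 0.718, -0.005]
force: [0.5, -0.6, -1.1]
finger_gap: 0.6
```

Run:
```python
from meas import *
s=snap('wrist','w20.png')
mv(.565,-.385,.14,-97)
```

```text
cur [ 0.4304 -0.3731  0.146 ] ang -91.7 t 47.75 F [ 1.2 -0.8  0.9] gap 0.601 q1 -0.74 q6 0.86
-> shift [   7.9 -134.8    7.3] rot [-0.009 -0.005  0.092]
```

View pics/w20.png

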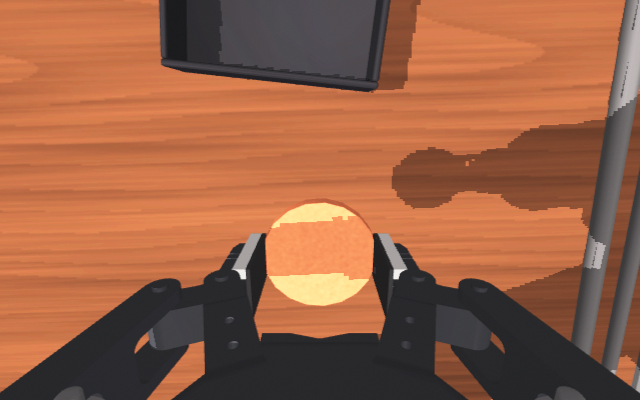

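Run:
```python
from meas import *
mv(.561,-.3555,.14,-97.5)
```

```text
cur [ 0.4304 -0.3731  0.146 ] ang -91.7 t 47.75 F [ 1.2 -0.8  0.9] gap 0.601 q1 -0.74 q6 0.86
-> shift [ -21.5 -130.     7.1] rot [-0.009 -0.005  0.101]
```

Call:
carry_out:
  steps:
    - [-5,-25,5,0,0,0.02,30]
    - [-9,-55,7,0,0,0.05,30]
    - [-14,-85,7,0,0,0.08,30]
    - [-19,-115,7,0,0,0.1,30]
    - [-21,-130,10,0,0,0.1,30]
    - [-21,-130,30,-0.009,-0.005,0.1,30]
    - [-21,-130,60,-0.009,-0.005,0.1,30]
    - [-21,-130,85,-0.009,-0.005,0.1,30]
    - [-21,-130,100,-0.009,-0.005,0.1,30]
    - [-21,-130,105,-0.009,-0.005,0.1,30]

```text
time: 48.75
tcp_pos: [0.5603, -0.356, 0.0399]
eef_rot: [-0.001, -0.66, 0.751, 0.002]
force: [-0.4, -0.0, -1.4]
finger_gap: 0.602
```

Run:
```python
from meas import *
s=snap('wrist','w21.png')
mv(.561,-.3555,.032,-97.5)
```

```text
cur [ 0.5608 -0.3562  0.0403] ang -97.4 t 48.80 F [ 0.1  0.5 -1.8] gap 0.601 q1 -0.58 q6 1.12
-> shift [-0.7 -0.2  8.3] rot [0.002 0.001 0.001]
```

View pics/w21.png

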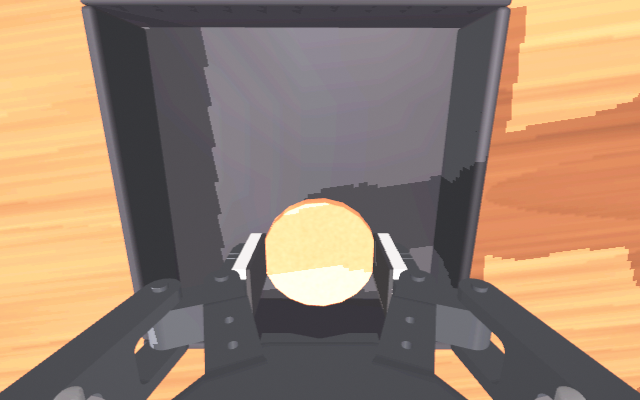

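Call:
carry_out:
  steps:
    - [0,0,4,0,0,0,30]
    - [0,0,8,0,0,0,30]
    - [0,0,9.5,0,0,0,30]
    - [0,0,9.5,0,0,0,30]
    - [0,0,9.5,0,0,0,68]
    - [0,0,9.5,0,0,0,68]
    - [0,0,9.5,0,0,0,68]
    - [0,0,-10,0,0,0,68]
    - [0,0,-60,0,0,0,68]
    - [0,0,-110,0,0,0,68]

```text
time: 49.8
tcp_pos: [0.5605, -0.356, 0.152]
eef_rot: [-0.001, -0.66, 0.752, 0.002]
force: [0.3, -0.9, -0.2]
finger_gap: 0.795
```

Run:
```python
from meas import *
s=snap('top','t22.png');meas(s['color'],cloud(s),['slug'])
print((cloud(s)[(slice(195,240),slice(460,520))]).shape)
mv(.40,.15,.20,-85)
mv(.418,.300,.20,-85)
```

```text
slug [205. 220.] 305 mean [567.5 346.    7.3] rect [568.  346.3] [49.1 51.2] 39.9
slug [207. 280.] 347 mean [417.4 332.4   7.2] rect [417.2 332.3] [49.9 52.3] 83.3
(45, 60, 3)
cur [ 0.5648 -0.3588  0.162 ] ang -97.4 t 49.85 F [ 2.4 -1.5  5.8] gap 0.798 q1 -0.58 q6 1.12
-> shift [-483.   229.   -42.2] rot [-0.008 -0.005 -0.217]
cur [ 0.5648 -0.3588  0.162 ] ang -97.4 t 49.85 F [ 2.4 -1.5  5.8] gap 0.798 q1 -0.58 q6 1.12
-> shift [-634.   230.6  -42.9] rot [-0.008 -0.005 -0.217]
```

View pics/t22.png

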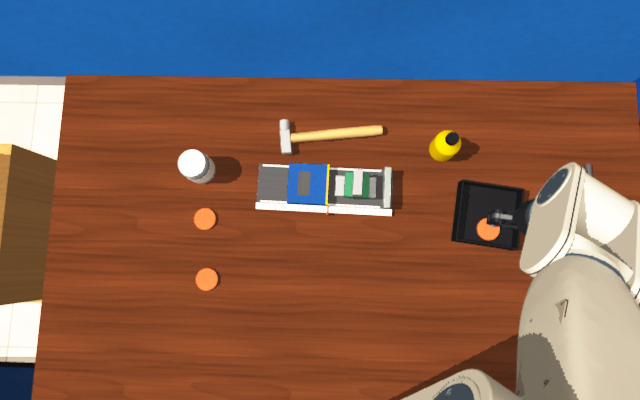

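Call:
carry_out:
  steps:
    - [-35,12,-40,0,0,0,72]
    - [-75,27,-43,0,0,-0.03,72]
    - [-115,42,-43,0,0,-0.05,72]
    - [-155,56,-43,0,0,-0.07,72]
    - [-200,73,-43,0,0,-0.1,72]
    - [-245,89,-43,0,0,-0.12,72]
    - [-290,105,-43,0,0,-0.14,72]
    - [-335,122,-43,0,0,-0.16,72]
    - [-380,138,-43,0,0,-0.19,72]
    - [-420,153,-43,0,0,-0.217,72]

```text
time: 50.85
tcp_pos: [0.4668, 0.0797, 0.2032]
eef_rot: [-0.002, 0.738, -0.675, 0.006]
force: [1.8, -1.1, -0.1]
finger_gap: 0.845
```

Run:
```python
from meas import *
s=snap('top');meas(s['color'],cloud(s),['slug'])
mv(.4175,.3325,.08,-85)
```

```text
slug [205. 220.] 334 mean [567.1 346.4   7.2] rect [566.2 347.2] [50.6 51.5] 0.2
slug [207. 280.] 339 mean [417.3 332.4   7.5] rect [416.4 332.4] [51.4 50.2] 1.7
cur [0.4653 0.0839 0.203 ] ang -84.8 t 50.90 F [-0.7  3.2 -0.4] gap 0.845 q1 0.16 q6 1.64
-> shift [-252.5   25.9  121.7] rot [-0.009 -0.004  0.004]
```

Call:
carry_out:
  steps:
    - [-35,4,10,0,0,0,74]
    - [-75,8,20,0,0,0,74]
    - [-115,12,40,0,0,0,74]
    - [-155,16,60,0,0,0,74]
    - [-195,20,80,-0.005,0,0,74]
    - [-230,24,95,-0.009,-0.004,0,74]
    - [-250,26,105,-0.009,-0.004,0.004,74]
    - [-252,26,110,-0.009,-0.004,0.004,74]
    - [-252,26,118,-0.009,-0.004,0.004,74]
    - [-252,26,121,-0.009,-0.004,0.004,74]

```text
time: 51.9
tcp_pos: [0.4175, 0.3311, 0.0807]
eef_rot: [0.0, 0.737, -0.676, -0.0]
force: [-0.6, -0.4, -0.2]
finger_gap: 0.869
```

Run:
```python
from meas import *
s=snap('wrist','w23.png');meas(s['color'],cloud(s),['slug'])
mv(.4178,.3325,.0215,-85)
```

```text
slug [315. 208.] 5061 mean [420.7 333.    9. ] rect [419.9 332.9] [53.7 53.4] 0.5
cur [0.4174 0.3308 0.0804] ang -85.0 t 51.95 F [-0.5 -0.6 -0.8] gap 0.867 q1 0.65 q6 2.13
-> shift [-1.7 -0.6 58.9] rot [ 0.001 -0.001 -0.001]
```

Call:
carry_out:
  steps:
    - [-2,-2,20,0,0,0,74]
    - [-2,-2,40,0,0,0,74]
    - [-2,-2,52,0,0,0,74]
    - [-2,-2,58,0,0,0,74]
    - [-2,-2,60,0,0,0,74]
    - [-2,-2,60,0,0,0,74]
    - [-2,-2,60,0,0,0,74]
    - [-2,-2,60,0,0,0,40]
    - [-2,-2,60,0,0,0,30]
    - [-2,-2,60,0,0,0,30]

```text
time: 52.95
tcp_pos: [0.4196, 0.3334, 0.0218]
eef_rot: [-0.0, 0.737, -0.676, -0.0]
force: [-1.9, -1.5, 12.4]
finger_gap: 0.608
```

Call:
carry_out:
  steps:
    - [0,0,0,0,0,0,30]
    - [0,0,0,0,0,0,30]
    - [0,0,0,0,0,0,30]
    - [0,0,0,0,0,0,30]
    - [0,0,0,0,0,0,30]
    - [0,0,-2,0,0,0,30]
    - [0,0,-8,0,0,0,30]
    - [0,0,-15,0,0,0,30]
    - [0,0,-25,0,0,0,30]
    - [0,0,-35,0,0,0,30]

```text
time: 53.95
tcp_pos: [0.4196, 0.3334, 0.0577]
eef_rot: [-0.0, 0.737, -0.676, -0.0]
force: [-0.0, 0.4, -0.7]
finger_gap: 0.601
```

Call:
carry_out:
  steps:
    - [0,0,-15,0,0,0,30]
    - [0,0,-30,0,0,0,30]
    - [0,0,-45,0,0,0,30]
    - [0,0,-60,0,0,0,30]
    - [0,0,-75,0,0,0,30]
    - [0,0,-90,0,0,0,30]
    - [0,0,-105,0,0,0,30]
    - [0,0,-120,0,0,0,30]
    - [0,0,-125,0,0,0,30]
    - [0,0,-125,0,0,0,30]

```text
time: 54.95
tcp_pos: [0.42, 0.3336, 0.1839]
eef_rot: [-0.001, 0.737, -0.676, 0.0]
force: [-0.6, -0.8, -1.5]
finger_gap: 0.602
```

Run:
```python
from meas import *
s=snap('wrist','w24.png')
mv(.626,-.364,.18,-97.5)
```

```text
cur [0.4196 0.3333 0.1831] ang -85.0 t 55.00 F [-0.1 -0.3 -1.1] gap 0.605 q1 0.65 q6 2.13
-> shift [ 712.6 -145.3    2.8] rot [-0.001  0.001  0.218]
```

View pics/w24.png

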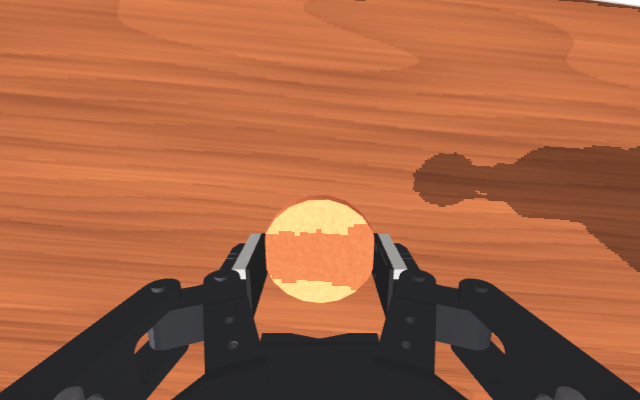

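Call:
carry_out:
  steps:
    - [20,-4,0,0,0,0,30]
    - [50,-10,0,0,0,0.02,30]
    - [85,-17,0,0,0,0.03,30]
    - [120,-24,0,0,0,0.04,30]
    - [160,-33,0,0,0,0.05,30]
    - [200,-41,0,0,0,0.06,30]
    - [240,-49,0,0,0,0.07,30]
    - [280,-57,0,0,0,0.08,30]
    - [320,-65,0,0,0,0.1,30]
    - [350,-71,0,0,0,0.11,30]

```text
time: 56.0
tcp_pos: [0.5205, -0.0114, 0.1821]
eef_rot: [-0.0, -0.698, 0.716, 0.0]
force: [0.5, 0.9, -1.4]
finger_gap: 0.604
```

Call:
carry_out:
  steps:
    - [35,0,0,0,0,0.02,30]
    - [75,-2,0,0,0,0.03,30]
    - [115,-4,0,0,0,0.05,30]
    - [155,-6,0,0,0,0.06,30]
    - [195,-9,0,0,0,0.08,30]
    - [235,-12,0,0,0,0.1,30]
    - [275,-16,0,0,0,0.11,30]
    - [315,-21,0,0,0,0.11,30]
    - [345,-26,0,0,0,0.11,30]
    - [355,-30,0,0,0,0.11,30]

```text
time: 57.0
tcp_pos: [0.5411, -0.3698, 0.1807]
eef_rot: [-0.0, -0.657, 0.754, 0.001]
force: [0.2, 0.6, -1.4]
finger_gap: 0.605
```

Run:
```python
from meas import *
s=snap('wrist','w25.png')
mv(.626,-.364,.030,-97.5)
```

```text
cur [ 0.5417 -0.3698  0.1808] ang -97.9 t 57.05 F [ 1.2 -0.8 -1.3] gap 0.606 q1 -0.62 q6 1.09
-> shift [-17.2 -82.9 150.8] rot [ 0.001  0.    -0.006]
```

View pics/w25.png

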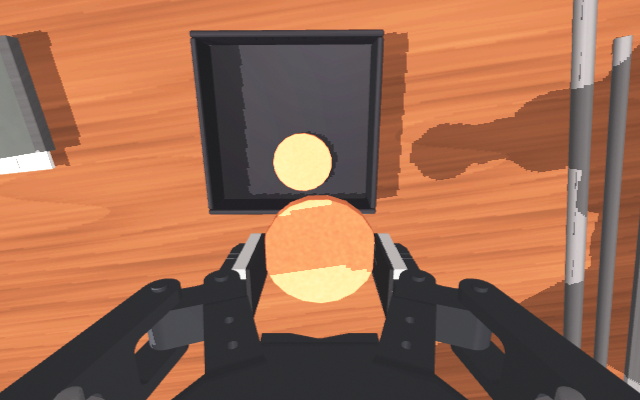

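Call:
carry_out:
  steps:
    - [-5,-25,0,0,0,0,30]
    - [-11,-55,0,0,0,0,30]
    - [-17,-80,10,0,0,0,30]
    - [-17,-83,45,0,0,0,30]
    - [-17,-83,85,0,0,0,30]
    - [-17,-83,120,0,0,0,30]
    - [-17,-83,138,0,0,0,30]
    - [-17,-83,146,0,0,0,30]
    - [-17,-83,150,0,0,0,30]
    - [-17,-83,151,0,0,0,30]

```text
time: 58.05
tcp_pos: [0.6269, -0.3645, 0.0308]
eef_rot: [0.0, -0.657, 0.754, -0.0]
force: [0.6, -0.4, -0.9]
finger_gap: 0.602
```

Call:
carry_out:
  steps:
    - [0,0,1,0,0,0,30]
    - [0,0,1,0,0,0,30]
    - [0,0,1,0,0,0,68]
    - [0,0,1,0,0,0,68]
    - [0,0,1,0,0,0,68]
    - [0,0,0,0,0,0,68]
    - [0,0,-15,0,0,0,68]
    - [0,0,-55,0,0,0,68]
    - [0,0,-100,0,0,0,68]
    - [0,0,-140,0,0,0,68]

```text
time: 59.05
tcp_pos: [0.627, -0.3646, 0.174]
eef_rot: [0.0, -0.657, 0.754, -0.001]
force: [0.6, -0.3, -0.3]
finger_gap: 0.799
```

Run:
```python
from meas import *
s=snap('wrist','w26.png')
s=snap('top');meas(s['color'],cloud(s),['slug','yellow'])
mv(.567,.300,.22,-60)
```

```text
slug [219. 205.] 318 mean [604.  314.4   7.3] rect [603.4 314.7] [49.  49.1] 2.2
yellow [436. 153.] 123 mean [ 743.8 -227.2   32.1] rect [ 747.6 -227.7] [57.4 20.4] 33.7
yellow [327. 185.] 68 mean [654.9  41.   40.6] rect [657.9  40.8] [ 4.2 98.1] 88.4
yellow [327. 208.] 6 mean [601.   40.4  14.1] rect [601.   40.5] [12.5  0. ] 1.3
cur [ 0.6303 -0.3665  0.1796] ang -97.9 t 59.15 F [ 0.3 -0.4  1.6] gap 0.800 q1 -0.54 q6 1.17
-> shift [-651.4  153.4  -45.9] rot [-0.01  -0.009 -0.661]
```

View pics/w26.png

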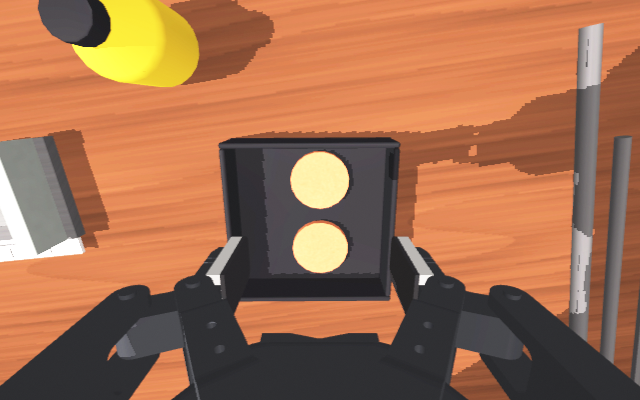

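Run:
```python
from meas import *
mv(.59,.28,.22,-68)
```

```text
cur [ 0.6303 -0.3665  0.1796] ang -97.9 t 59.15 F [ 0.3 -0.4  1.6] gap 0.800 q1 -0.54 q6 1.17
-> shift [-634.7  127.9  -45.5] rot [-0.011 -0.009 -0.521]
```

Call:
carry_out:
  steps:
    - [-30,6,-45,0,0,0,74]
    - [-70,14,-46,0,0,-0.05,74]
    - [-110,22,-46,0,0,-0.1,74]
    - [-150,30,-46,0,0,-0.15,74]
    - [-190,38,-46,0,0,-0.2,74]
    - [-230,46,-46,0,0,-0.25,74]
    - [-270,54,-46,0,0,-0.3,74]
    - [-310,62,-46,0,0,-0.35,74]
    - [-350,70,-46,0,0,-0.4,74]
    - [-385,78,-46,0,0,-0.5,74]

```text
time: 60.15
tcp_pos: [0.6048, 0.0278, 0.2231]
eef_rot: [-0.001, 0.824, -0.567, 0.007]
force: [0.1, 0.3, -0.1]
finger_gap: 0.86
```

Run:
```python
from meas import *
mv(.59,.28,.22,-68)
```

```text
cur [0.6048 0.0278 0.2231] ang -69.0 t 60.15 F [ 0.1  0.3 -0.1] gap 0.860 q1 0.03 q6 1.24
-> shift [-240.9  -76.3    1.2] rot [-0.009 -0.011 -0.018]
```

Call:
carry_out:
  steps:
    - [-35,-11,0,0,0,0,74]
    - [-75,-24,0,0,0,0,74]
    - [-115,-36,0,0,0,0,74]
    - [-155,-49,0,0,0,0,74]
    - [-195,-62,0,0,0,0,74]
    - [-225,-71,0,-0.009,-0.011,0,74]
    - [-241,-76,1,-0.009,-0.011,-0.018,74]
    - [-241,-76,1,-0.009,-0.011,-0.018,74]
    - [-241,-76,1,-0.009,-0.011,-0.018,74]
    - [-241,-76,1,-0.009,-0.011,-0.018,74]

```text
time: 61.15
tcp_pos: [0.5897, 0.2786, 0.2201]
eef_rot: [0.0, 0.829, -0.56, -0.0]
force: [0.2, 0.2, 0.0]
finger_gap: 0.867
```

Run:
```python
from meas import *
s=snap('wrist','w27.png');P=cloud(s);meas(s['color'],P,['slug'])
m=(P[...,2]>.08)&(P[...,2]<.1)&(P[...,1]>.29)&(P[...,0]>.64);X=P[m]*1000
print('tin',len(X),cv2.minAreaRect(X[:,:2].astype(np.float32)) if len(X) else '')
mv(.6035,.3145,.10,-68)
```

```text
slug [292. 143.] 2030 mean [606.6 315.2   9. ] rect [606. 315.] [52.5 53.4] 82.9
tin 5443 ((684.9703369140625, 357.6427307128906), (48.143836975097656, 68.69097900390625), 24.687908172607422)
cur [0.5898 0.2785 0.2202] ang -68.1 t 61.20 F [ 0.4 -0.1 -0.4] gap 0.868 q1 0.42 q6 1.61
-> shift [-28.3 -26.2 120.1] rot [ 0.001 -0.    -0.002]
```

View pics/w27.png

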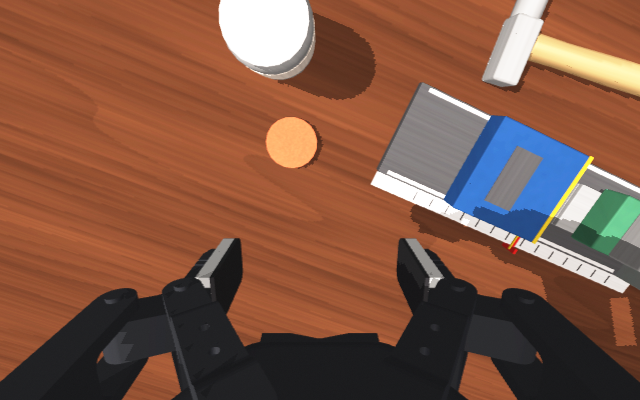

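Call:
carry_out:
  steps:
    - [-28,-28,20,0,0,0,74]
    - [-28,-28,50,0,0,0,74]
    - [-28,-28,90,0,0,0,74]
    - [-28,-28,120,0,0,0,74]
    - [-28,-28,150,0,0,0,74]
    - [-28,-28,175,0,0,0,74]
    - [-28,-28,190,0,0,0,74]
    - [-28,-28,197,0,0,0,74]
    - [-28,-28,199,0,0,0,74]
    - [-28,-28,199,0,0,0,74]

```text
time: 62.2
tcp_pos: [0.6059, 0.3149, 0.022]
eef_rot: [-0.0, 0.828, -0.56, 0.0]
force: [-1.2, 0.4, 0.7]
finger_gap: 0.868
```

Call:
carry_out:
  steps:
    - [0,0,0,0,0,0,40]
    - [0,0,0.5,0,0,0,30]
    - [0,0,0.5,0,0,0,30]
    - [0,0,0.5,0,0,0,30]
    - [0,0,0.5,0,0,0,30]
    - [0,0,0,0,0,0,30]
    - [0,0,-2,0,0,0,30]
    - [0,0,-8,0,0,0,30]
    - [0,0,-15,0,0,0,30]
    - [0,0,-25,0,0,0,30]

```text
time: 63.2
tcp_pos: [0.6056, 0.3148, 0.0474]
eef_rot: [0.0, 0.829, -0.56, 0.0]
force: [-0.8, 0.4, -0.7]
finger_gap: 0.591
```

Call:
carry_out:
  steps:
    - [0,0,-15,0,0,0,30]
    - [0,0,-30,0,0,0,30]
    - [0,0,-50,0,0,0,30]
    - [0,0,-70,0,0,0,30]
    - [0,0,-90,0,0,0,30]
    - [0,0,-110,0,0,0,30]
    - [0,0,-130,0,0,0,30]
    - [0,0,-150,0,0,0,30]
    - [0,0,-155,0,0,0,30]
    - [0,0,-155,0,0,0,30]

```text
time: 64.2
tcp_pos: [0.6061, 0.3151, 0.2041]
eef_rot: [-0.001, 0.828, -0.56, 0.001]
force: [-0.5, 0.3, -1.1]
finger_gap: 0.594
```

Run:
```python
from meas import *
s=snap('wrist','w28.png')
mv(.52,-.03,.20,-92)
```

```text
cur [0.6055 0.3148 0.2027] ang -68.1 t 64.25 F [-0.  -0.2 -1.8] gap 0.597 q1 0.46 q6 1.65
-> shift [288.  207.9   2.7] rot [-0.001 -0.     0.417]
```

View pics/w28.png

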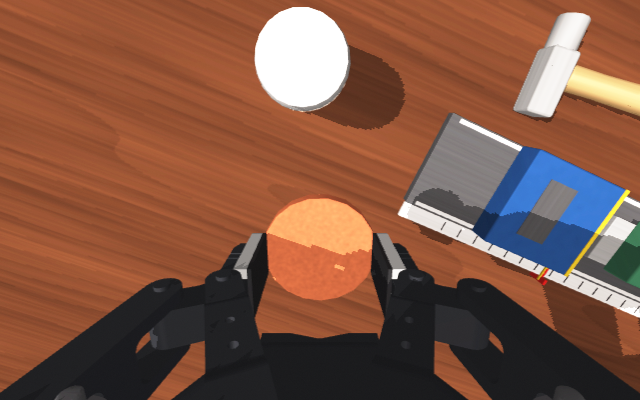

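Call:
carry_out:
  steps:
    - [20,15,2,0,0,0.03,30]
    - [50,36,2,0,0,0.07,30]
    - [80,58,2,0,0,0.11,30]
    - [110,80,2,0,0,0.16,30]
    - [140,101,2,0,0,0.2,30]
    - [170,123,2,0,0,0.25,30]
    - [205,148,2,0,0,0.3,30]
    - [240,173,2,0,0,0.35,30]
    - [270,195,2,0,0,0.4,30]
    - [288,208,2,0,0,0.417,30]

```text
time: 65.25
tcp_pos: [0.5181, -0.0322, 0.1995]
eef_rot: [-0.001, -0.694, 0.72, 0.001]
force: [0.8, 0.1, -1.6]
finger_gap: 0.591
```

Run:
```python
from meas import *
mv(.594,-.36,.16,-97.5)
```

```text
cur [ 0.5181 -0.0322  0.1995] ang -92.2 t 65.25 F [ 0.8  0.1 -1.6] gap 0.591 q1 -0.08 q6 1.52
-> shift [324.7 -88.4  39.4] rot [ 0.002 -0.     0.093]
```

Call:
carry_out:
  steps:
    - [30,-3,0,0,0,0.01,30]
    - [70,-10,0,0,0,0.02,30]
    - [110,-20,0,0,0,0.03,30]
    - [150,-32,0,0,0,0.04,30]
    - [190,-45,0,0,0,0.05,30]
    - [230,-60,0,0,0,0.06,30]
    - [270,-73,0,0,0,0.08,30]
    - [305,-83,10,0,0,0.093,30]
    - [325,-88,25,0,0,0.093,30]
    - [325,-88,40,0,0,0.093,30]

```text
time: 66.25
tcp_pos: [0.5932, -0.363, 0.1574]
eef_rot: [-0.001, -0.658, 0.753, 0.001]
force: [-0.4, 0.4, -1.9]
finger_gap: 0.592
```

Run:
```python
from meas import *
s=snap('wrist','w29.png')
mv(.594,-.36,.042,-97.5)
```

```text
cur [ 0.5914 -0.3602  0.1542] ang -97.6 t 66.30 F [-0.6  0.8 -3.3] gap 0.594 q1 -0.56 q6 1.14
-> shift [ -0.3  -3.4 112.2] rot [ 0.008  0.002 -0.002]
```

View pics/w29.png

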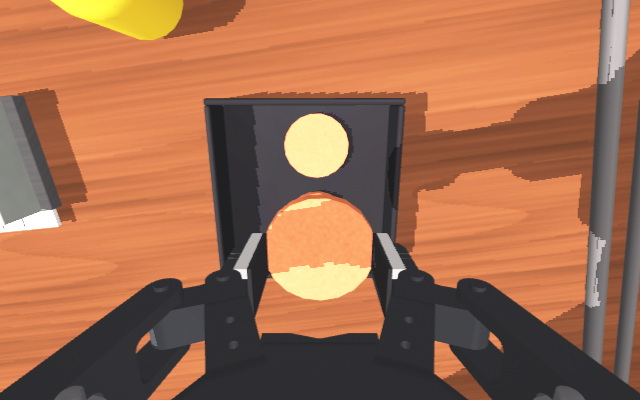

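Call:
carry_out:
  steps:
    - [0,-3,25,0.008,0,0,30]
    - [0,-3,60,0.008,0,0,30]
    - [0,-3,90,0.008,0,0,30]
    - [0,-3,108,0.008,0,0,30]
    - [0,-3,113,0.008,0,0,30]
    - [0,-3,114,0.008,0,0,30]
    - [0,-3,114,0.008,0,0,30]
    - [0,-3,114,0.008,0,0,68]
    - [0,-3,114,0.008,0,0,68]
    - [0,-3,113,0.008,0,0,68]

```text
time: 67.3
tcp_pos: [0.594, -0.3606, 0.0422]
eef_rot: [0.001, -0.659, 0.753, -0.0]
force: [-0.6, 0.4, 0.7]
finger_gap: 0.795
```

Call:
carry_out:
  steps:
    - [0,0,-15,0,0,0,68]
    - [0,0,-55,0,0,0,68]
    - [0,0,-100,0,0,0,68]
    - [0,40,-150,0,0,0,68]
    - [0,80,-190,0,0,0,68]
    - [0,120,-190,0,0,0,68]
    - [0,120,-190,0,0,0,68]
    - [0,120,-190,0,0,0,68]
    - [0,120,-190,0,0,0,68]
    - [0,120,-190,0,0,0,68]

```text
time: 68.3
tcp_pos: [0.4757, -0.3451, 0.2316]
eef_rot: [0.001, -0.659, 0.752, -0.0]
force: [0.1, -0.5, 0.2]
finger_gap: 0.794
```

```bash
python3 - <<'E'
from meas import *
s=snap('wrist','w30.png')
P=cloud(s);hsv=cv2.cvtColor(s['color'],cv2.COLOR_RGB2HSV)
s2=snap('top','t30.png');meas(s2['color'],cloud(s2),['blank','yellow'])
E
python3 ptr.py z
```

```text
blank [286. 138.] 304 mean [777.7 149.   24.8] rect [780.6 148.8] [85.1 23.5] 5.7
blank [290. 207.] 602 mean [603.4 133.4  11.5] rect [605.3 128.2] [176.7  23.6] 88.2
blank [360. 210.] 599 mean [599.3 -39.4  11.4] rect [600.1 -41.6] [155.1  23.4] 88.3
yellow [436. 153.] 121 mean [ 743.1 -227.4   31.1] rect [ 747.9 -229.3] [58.5 21.5] 35.6
yellow [327. 185.] 70 mean [655.1  40.9  40.6] rect [657.3  40.8] [ 4.2 97.2] 88.2
yellow [327. 208.] 6 mean [600.9  40.4  14.9] rect [600.9  40.4] [12.6  0. ] 1.2
stop [308. 185.] 1211 mean [656.2  87.6  40. ] rect [657.1  89.4] [92.9 97.9] 87.9
yellow [436. 153.] 123 mean [ 744.8 -226.2   32.3] rect [ 747.4 -228.1] [57.2 18.6] 34.7
yellow [327. 185.] 70 mean [654.8  41.   40.4] rect [657.7  40.8] [ 4.1 96.5] 88.2
yellow [327. 208.] 6 mean [601.1  40.5  13.3] rect [601.   40.5] [12.7  0. ] 1.4
yel [600.8  40.5  12.5] 8
red [592.6 126.4  12.5] 48
[ 0.4753 -0.3449  0.2312] [-0.2 -0.5  0.1]
```

View pics/w30.png

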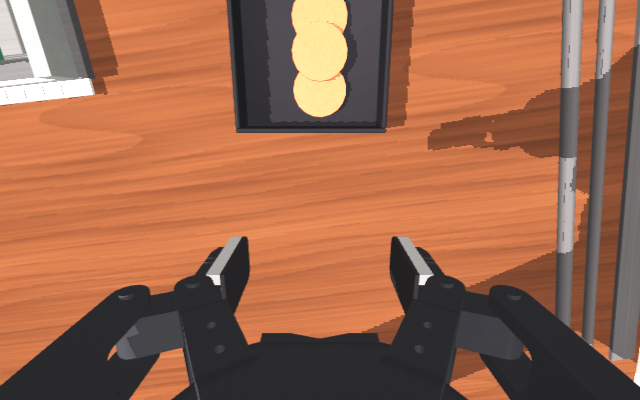

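View pics/t30.png

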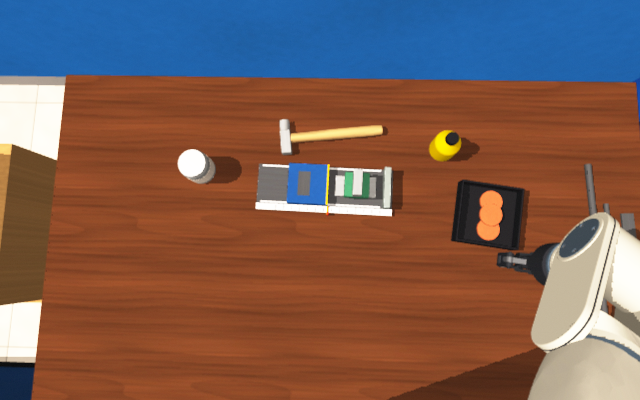

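```bash
python3 -c "
from h import *
print(job.close_job())"
```

```text
the job is handed in; nothing more can be done
None
```

The job is done and handed in at about 68 s of the 210 s allowed. I got no verdict back, so the results below are my own last checks.

- **Stop:** I pushed it to the red mark in three steps, the last two small. The final pictures put the pointer about 1 to 2 mm short of the mark and never past it. The two cameras differ slightly: about 1 mm short from the top view, 1 to 2 mm from the wrist. At the end the mark was almost hidden under the pointer, so my automatic reading of it failed. I relied on earlier readings of the mark and on the stop not having moved since.
- **Pile:** Only three blanks were present, and all three lie flat in one pile. It is within about 1 mm of the bed's centreline, in line with the bed to within 1°, and its top was at 29 mm where 30 mm is expected.
- **Weight:** It went on only after I had measured the finished pile. In the last top picture it stands upright on top, centred.
- **Slugs:** All three are in the tray, with the third resting flat across the other two. The first one slipped from the grip and moved 40 mm, so I measured it again and picked it up again. The last one was knocked about 5 cm before I reached it; I found it again and it went in normally.
- **Bystanders:** The bottle, tin and hammer look unmoved in the last top picture, and the arm is clear of everything.

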